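# Lift printed lids off the build sheet and sort them into the tray

### The arm

A 6-joint arm with a two-finger parallel gripper is mounted at the origin on the work surface. World frame = base frame: x ahead of the robot, y to its left, z up, the work surface at z = 0. Lengths are in m, angles in rad, forces in N, time in s.
With the tool pointing down it reaches from about 0.275 to 0.75 m from the base axis. Payload 10.2 kg.
Tool frame: the origin (TCP) lies at the very end of the fingers, on their centre line; the grasp point (between the pads) lies 19 mm behind it; z points along the fingers, y is the line along which they close (so a half turn about z gives the same grasp; the last joint's range is limited). The gripper opens to 85 mm and grips with 20 to 120 N. Pads are 22 mm wide; open, the fingers measure 114 mm over their backs; the gripper's body (76 mm by 85 mm) begins 54 mm behind the grasp point. The pads swing forward as they close: fully open they stand 13 mm farther back than shut.
Start: joints at [0.886, 0.313, 1.498, -0, 1.331, -0.223], TCP at [0.234, 0.47, 0.231] pointing down, gripper open.
Joint ranges: [-2.94, 2.94], [-0.97, 2.17], [0.19, 2.56], [-1.23, 4.37], [0.02, 3.11], [-2.88, 2.88]. Speed limits (rad/s): [2.39, 2.39, 3.01, 3.14, 3.14, 3.14].

### API

Orientations are given as a unit quaternion [w, x, y, z].
In Python, from cell import robot, cams, job, finder gives the robot as it stands.
- The arm moves only by the tool arm_command, never from a script. Its arguments are lists of equal length, an entry for each row: "jaw": the finger opening in mm, from 0 to 85.4; "slide": the shift along the tool's x, y, z normalised to -1 to 1, where 1 is 0.2 m, a list of three; "rotation": the turn, a rotation vector about the tool's x, y, z normalised to -1 to 1, where 1 is 90 degrees, a list of three. A call has exactly 8 rows; each row is the pose to reach, as a shift and turn from the pose commanded when the call began, along the tool's axes at that moment; what a row does not reach only later rows make up. A row lasts 1/8 s, in which the tool goes at most 62.5 mm and 10.7 degrees, less where a joint would pass 70% of its speed; a pose out of reach is approached as far as the arm can. A call with a number of a shift or a turn outside -1 to 1 is refused whole. A call with a gripper value outside its range is refused whole. The fingers move at their own pace and stop on an object; "force" is the grip in N (left out, the last holds). Time passes only in rows, so rows that repeat a pose let the fingers close, or fill a call up. It gives the time, the measured TCP pose, the force, the opening and the grip force at its end, in the units of the state.
- robot.read_state(): the state, without advancing time (a new reading comes with each control period).
- cams.grab_frame(name): name is "side" or "top"; returns a dict with "pixels" (420x560x3 uint8, blue, green, red), "z_map" (420x560 float32, m along the optical axis (not along the pixel's ray), 0 where there is no reading), "fovy" (degrees; the focal length in pixels is half the picture's height over the tangent of half this angle, whatever the lens; pixels are square), "cx", "cy" (the principal point, pixels), "k1" (the pictures are not rectified: a ray, as slopes to the right and down, at radius r is drawn at 1 + k1 r^2 times it, then the intrinsics apply), "R" (3x3) and "t" (3): a world point X has camera coordinates R X + t. Camera axes: x right, y down, z forward; pixel columns grow to the right and rows downward; lengths in m; the calibration is good to about 2 mm. A picture is of the moment at which its call begins.
- job.finish_job(): hands the job in; it is judged then, once.
Trained networks look in a picture, given as the dict that the camera call returned (one of the last four; its "shot" number tells which), for a name from the list of things; names that differ only in an ending like _2 or _b are one class to them, and where a whole thing is asked for, a point or a joint stands for the part that bears it (a point fixed in the world has none). Each returns a list of dicts, best first, with "score" (0 to 1); they miss things now and then, are a little off and sometimes report something else, mostly with a low value. They report only what shows in the picture. A call takes as long as a camera call. They do not tell look-alikes from the thing itself.
- finder.boxes_of(label, picture): "rect" ([left, top, width, height] in pixels, round what is visible of it).
- finder.cut_out(label, picture): "mask" (420x560 bool, what is visible of it) and "rect" ([left, top, width, height] in pixels, round what is visible of it).
The state is a dict: "time_s": time; "qpos": joint angles; "qvel": joint speeds; "joint_efforts": joint torques, N m; "eef_pos": TCP position; "orientation": TCP orientation; "force": force on the tool from outside, world axes, zero at the start; "wrist_torque": the same for the moment, N m; "finger_gap": opening from 0.0 (shut) to 1.0 (fully open); "grip_force": force on a finger pad.
Only numpy, scipy, OpenCV 4.12 (cv2) and the standard library are available. Lean on these libraries where they do the work, as an engineer would, in place of code of your own. Each camera call takes 0.05 s, during which the arm holds its last target. There are 200 camera calls.

### The job

Take the offset scraper and use it to lift every printed lid off the removal board: slide the blade under the lid, pushing it against the back fence so that it rides onto the blade, and carry it over on the blade. Lay each lid flat in a bay of its own in the wooden tray, fitting it lengthwise; the lids go to be lacquered, so never touch them with the gripper itself. When all lids are sorted, lay the scraper on its blade in the tray's long back bay and the brush, bristles down, in the narrow bay at the tray's end; leave the other things on the bench where they are.

Things in the scene. Friction and masses are not known exactly. Their poses are not given: they have to be found in the camera images.
- scraper: Offset scraper, 95 g, standing on its blade on the bench between board and tray. Steel blade 85 x 44 x 2 mm; at its heel a 16 mm wide neck rises to a black handle parallel to the blade. Origin: middle of the heel, underside of the blade; x to the tip edge (x = +85 mm), y across, z up. Handle: x = -16 to -96, y = -11 to +11, z = 36 to 56 mm. Centre of mass near x = +13 mm.
- scraper_grip (a point): point in the front half of the handle, its mid-height (x = -35, y = 0, z = 46 mm in the scraper's frame): a good place to grip, closing across the 22 mm width
- scraper_mid (a point): point half-way along the scraper's 181 mm length, at the height of the blade's underside (x = -5.5, y = 0, z = 0 mm in the scraper's frame)
- lid1: 3D-printed box lid, white plate 100 x 70 x 8 mm, about 55 g, loose and flat on the board's sheet; may be absent (None). Underside chamfered all round (9 mm wide, 5 mm high), so a blade edge on the sheet rides in under it once the lid is stopped by the fence. Origin at the centre of the underside, x along the 100 mm length, z up.
- lid2: 3D-printed box lid, white plate 100 x 70 x 8 mm, about 55 g, loose and flat on the board's sheet; may be absent (None). Underside chamfered all round (9 mm wide, 5 mm high), so a blade edge on the sheet rides in under it once the lid is stopped by the fence. Origin at the centre of the underside, x along the 100 mm length, z up.
- lid3: 3D-printed box lid, white plate 100 x 70 x 8 mm, about 55 g, loose and flat on the board's sheet; may be absent (None). Underside chamfered all round (9 mm wide, 5 mm high), so a blade edge on the sheet rides in under it once the lid is stopped by the fence. Origin at the centre of the underside, x along the 100 mm length, z up.
- board: Fixed plywood board, 152 x 350 mm, left or right of the robot, open front towards it. Dark build sheet on top, surface 13 mm above the bench. Origin at bench level under the sheet's centre; x from front to back, y to the left, z up. Front edge x = -70 mm, bevelled 6 x 5 mm (no fence); back fence's inner face x = +70, side fences' y = +-165 mm; fences rise 12 mm above the sheet.
- brush: Bench brush standing on its black bristles behind the scraper, 130 x 34 x 44 mm, 90 g. Upper part a wooden back 30 mm wide, from 26 to 44 mm above the underside; bristle block (rigid) 120 x 34 mm below. Origin at the centre of its underside, x along its length, z up.
- tray: Fixed brown wooden tray, 188 x 312 mm, on the other side than the board; x from front (towards the robot) to back, y left, z up, origin at bench level. Floor 5 mm, walls 6 mm thick and 20 mm high above the floor. Three lid bays in front; the front wall of each (inner face x = -61 mm) has a 56 mm wide notch down to the floor, where the blade passes. Long bay behind, brush bay at the left end.
- bay1 (a point): centre of the floor of the right-hand bay for lids, 112 mm (x) by 80 mm (y) inside, axes as the tray's (at x = -5, y = -110 mm from the tray's origin, 5 mm above the bench)
- bay2 (a point): centre of the floor of the middle bay for lids, 112 mm (x) by 80 mm (y) inside, axes as the tray's (at x = -5, y = -24 mm from the tray's origin, 5 mm above the bench)
- bay3 (a point): centre of the floor of the left-hand bay for lids, 112 mm (x) by 80 mm (y) inside, axes as the tray's (at x = -5, y = 62 mm from the tray's origin, 5 mm above the bench)
- long_bay (a point): centre of the floor of the long back bay, 58 mm (x) by 252 mm (y) inside, for the scraper, axes as the tray's (at x = +86, y = -24 mm from the tray's origin, 5 mm above the bench)
- brush_bay (a point): centre of the floor of the brush bay at the tray's left end, 176 mm (x) by 42 mm (y) inside, axes as the tray's (at x = +27, y = +129 mm from the tray's origin, 5 mm above the bench)
- sanding_block: bystander: cork sanding block lying flat, 110 x 60 x 32 mm, behind the board and tray; origin under its centre, x along its length
- screw_cup: bystander: grey cup, 70 mm across, 50 mm high, behind the board and tray; origin under its centre
- caliper: bystander: digital caliper lying on the bench, 170 mm long, 12 mm high, nearer the robot than the board and tray; origin at its middle
- cutters: bystander: side cutters with blue handles lying on the bench, 120 mm long, 12 mm high, nearer the robot than the board and tray; origin at the pivot
There are look-alikes about, which are no part of the job. Of the things shaped like the scraper, the steel one is meant.

How it is judged:
By the outcome, as a careful person would: the job done as asked, in the order asked, and still so for the second after the job is handed in, with the robot touching nothing.
Of lid1, lid2, lid3 only 2 to 3 are there at a start; the rules pass over those that are not, and their reading is None.
At some moment in a run one of lid1, lid2, lid3, scraper may be knocked a few centimetres aside while the robot is not near it.
It also fails if it takes over 210 s, if anything falls off the work surface, if the arm or the gripper's body presses on something with over 40 N, if the wrist force passes 120 N, or if a joint passes its speed limit or range.

## Working session

There is one attempt and no reset: what is moved stays moved. The work goes in short steps, Python scripts to look and compute and a tool call to move; the robot and the scene stay as the last step left them, time stands still between calls to the robot, and variables do not carry over. Pictures are saved under pics/ and viewed, at most 14 in all, crops included, and the job is handed in when it is done.

Besides the shell and the picture viewer there is one more tool, called by a JSON object that holds its "api" and its "payload". arm_command: Moves the arm, as the interface text tells. Scaled input: -1 to 1 covers 0.2 m each way for a shift and 90 degrees each way for a turn. Its arguments: {"type":"object","properties":{"jaw":{"type":"array","items":{"type":"number"}},"slide":{"type":"array","items":{"type":"array","items":{"type":"number","minimum":-1,"maximum":1}}},"rotation":{"type":"array","items":{"type":"array","items":{"type":"number","minimum":-1,"maximum":1}}},"force":{"type":"number"}},"required":["jaw","slide","rotation"]}

```bash
ls; mkdir -p pics
cat > h.py <<'E'
import numpy as np, cv2
from cell import robot, cams, job, finder
def K(f):
    h=f["pixels"].shape[0]; F=h/2/np.tan(np.radians(f["fovy"])/2)
    return F,f["cx"],f["cy"],f["k1"]
def rays(f,uv):
    F,cx,cy,k1=K(f); p=(np.asarray(uv,float)-[cx,cy])/F
    q=p.copy()
    for _ in range(20): q=p/(1+k1*(q**2).sum(-1,keepdims=True))
    return np.concatenate([q,np.ones(q.shape[:-1]+(1,))],-1)
def cloud(f):
    h,w=f["z_map"].shape
    u,v=np.meshgrid(np.arange(w),np.arange(h))
    r=rays(f,np.stack([u,v],-1)); X=(r*f["z_map"][...,None]-np.array(f["t"]))@np.array(f["R"])
    X[f["z_map"]<=0]=np.nan
    return X
def atz(f,uv,z):
    R=np.array(f["R"]);c=-R.T@np.array(f["t"]); d=rays(f,uv)@R
    return c+d*((z-c[2])/d[...,2])[...,None]
def proj(f,X):
    F,cx,cy,k1=K(f); c=np.asarray(X)@np.array(f["R"]).T+np.array(f["t"])
    p=c[...,:2]/c[...,2:]; p=p*(1+k1*(p**2).sum(-1,keepdims=True)); return p*F+[cx,cy]
E
python3 - <<'E'
from h import *
for n in ("top","side"):
    f=cams.grab_frame(n); cv2.imwrite(f"pics/{n}0.png",f["pixels"]); R=np.array(f["R"])
    print(n,"cam at",-R.T@np.array(f["t"]),"fwd",R[2],f["fovy"],f["k1"])
    np.savez(f"{n}0.npz",**f)
s=robot.read_state();print(s)
E
```

```text
pics
top cam at [0.29418415 0.01166641 1.17779544] fwd [ 0.15520401  0.00493882 -0.98787009] 53.6051096862942 -0.12310939464559571
side cam at [-0.15232826 -0.65452255  1.07529775] fwd [ 0.44760827  0.48109785 -0.75378491] 51.88124389143656 -0.027395004341914053
{'time_s': 0.1, 'qpos': array([ 8.85610550e-01,  3.13396849e-01,  1.49836683e+00,  9.04937210e-06,
        1.33098641e+00, -2.23384159e-01]), 'qvel': array([-7.87725165e-06, -2.37967301e-03, -2.32650552e-03, -3.40156702e-05,
       -1.32832874e-03,  1.43938336e-03]), 'joint_efforts': array([ 4.14733076e-03, -4.12898576e+01, -2.60136491e+01, -1.17042132e-04,
        3.07333197e-03,  2.45475235e-05]), 'eef_pos': array([0.23377331, 0.46982513, 0.23078871]), 'orientation': array([-2.57901407e-04,  2.28855528e-01,  9.73460226e-01, -5.18092216e-04]), 'force': array([ 0.0953874 ,  0.0607952 , -0.46995636]), 'wrist_torque': array([-0.00749007, -0.02549243,  0.06430193]), 'grip_force': 0.0, 'finger_gap': 0.9991555592137432}
```

View pics/top0.png

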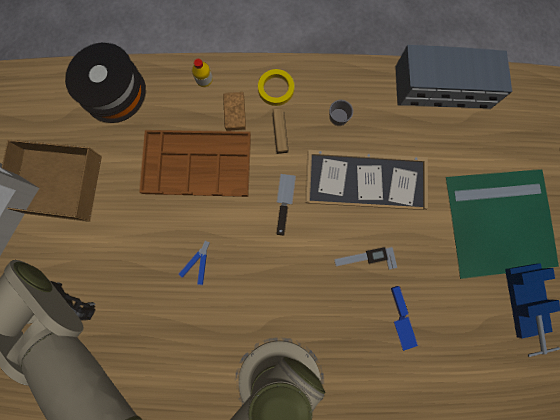

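View pics/side0.png

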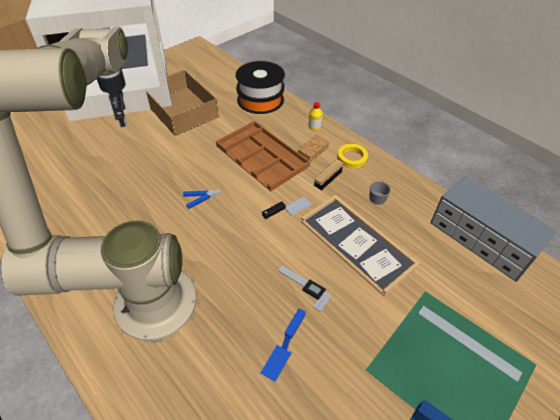

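The top view shows these things:
- Steel scraper: blade at (287,188), black handle at (282,220).
- Possible mix-up: the blue scraper at (403,320). It is plastic, so it's a look-alike. The steel ruler at (497,192) isn't scraper-shaped.
- Brush: (280,130). The cork block at (234,110) is a bystander.
- Board on the right at (366,180), with three lids at (333,177), (370,182) and (403,187).
- Tray on the left at (195,163), with its brush bay at the left end, (153,163).

The steel scraper is the one to take. Next I'll measure everything.

```bash
cat > meas.py <<'E'
from h import *
def rect(P):
    P=P[~np.isnan(P).any(1)]
    (c,s,a)=cv2.minAreaRect((P[:,:2]*1000).astype(np.float32)); return np.round(c,1),np.round(s,1),round(a,1),np.round(np.nanpercentile(P[:,2],[5,50,95])*1000,1)
def look(names,cam=("top","side")):
    for n in cam:
        f=cams.grab_frame(n); C=cloud(f); 
        for l in names:
            for d in finder.cut_out(l,f)[:5]:
                if d["score"]<.3: continue
                m=d["mask"]; P=C[m]
                print(n,l,round(d["score"],2),d["rect"],rect(P))
        yield n,f,C
E
python3 - <<'E'
from meas import *
for n,f,C in look(["scraper","lid1","brush","board","tray"]):
    z=C[...,2]; print("bench z",np.nanmedian(z[230:240,230:260]))
    np.save(n+"C.npy",C)
f=dict(np.load("top0.npz")); g=dict(np.load("side0.npz"))
a=cv2.resize(f["pixels"][110:250,250:440],None,fx=3,fy=3,interpolation=2)
cv2.imwrite("pics/crop1.png",a)
b=cv2.resize(g["pixels"][150:300,210:420],None,fx=3,fy=3,interpolation=2)
cv2.imwrite("pics/crop2.png",b)
E
```

```text
top scraper 0.89 [280.0, 171.5, 16.3, 62.8] (array([493.1, -11.6]), array([ 46.7, 180.2]), 85.7, array([-0.7,  4. , 58.3]))
top scraper 0.59 [390.5, 283.9, 24.1, 64.3] (array([ 178.1, -337.2]), array([181.1,  45.8]), 17.4, array([-0.8,  4.3, 58.5]))
top lid1 0.9 [391.3, 167.9, 24.3, 36.8] (array([ 548.1, -349.3]), array([75. , 98.7]), 79.3, array([17.7, 21.4, 25.1]))
top lid1 0.9 [355.4, 167.8, 28.0, 32.7] (array([ 559.3, -252.1]), array([101.4,  72. ]), 0.7, array([17.8, 21.6, 24.8]))
top lid1 0.84 [318.2, 154.8, 28.4, 41.9] (array([ 574.5, -145.3]), array([ 72.3, 108.2]), 83.3, array([15.8, 21.4, 25.2]))
top brush 0.63 [272.2, 107.0, 18.2, 46.7] (array([707. ,   4.6]), array([130.5,  39.1]), 4.7, array([ 6. , 43.3, 47.3]))
top brush 0.62 [224.2, 93.0, 22.4, 38.1] (array([768.2, 142.8]), array([111.7,  58.2]), 5.2, array([25.7, 32.1, 35.9]))
top board 0.58 [310.4, 149.1, 115.6, 61.0] (array([ 572.7, -247.3]), array([349.9, 165. ]), 87.1, array([ 9.1, 14.3, 26.9]))
top tray 0.92 [143.0, 127.6, 108.0, 69.6] (array([617.1, 254.9]), array([326.4, 204.6]), 89.5, array([ 1.7,  6.4, 26.3])
[... 716 characters left out ...]
ray([ 71.7, 101.5]), 80.5, array([15. , 18.7, 22. ]))
side brush 0.58 [316.5, 157.0, 27.4, 32.7] (array([714. ,   7.4]), array([150.4,  46. ]), 4.9, array([ 0.1, 36.1, 44.1]))
side board 0.7 [303.2, 195.0, 114.8, 101.8] (array([ 576.5, -249.4]), array([351.6, 176.4]), 86.6, array([ 5.9, 11.4, 23.9]))
side board 0.34 [278.1, 266.2, 54.2, 48.3] (array([ 338.7, -242.5]), array([ 62.5, 172.8]), 4.0, array([-1.1,  4.3, 11.9]))
side tray 0.64 [185.1, 191.4, 35.1, 20.2] (array([331.3, 228.6]), array([ 74.3, 121.2]), 68.2, array([-3.8,  7.3, 11.9]))
side tray 0.63 [215.2, 119.4, 95.7, 69.8] (array([614.1, 259.5]), array([342.4, 196. ]), 89.3, array([-1.5,  4.4, 23.1]))
bench z -0.0026526752232098054
```

View pics/crop1.png

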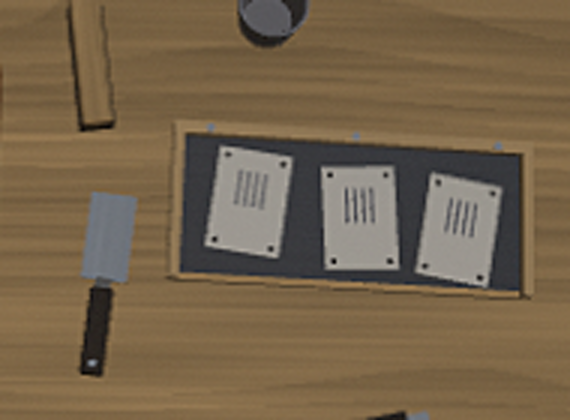

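The crop confirms the choice: steel-grey blade at crop (108,238) and black handle at (97,330). Next I'll refine all the poses by fitting model edges to both views.

```bash
cat > fit.py <<'E'
from h import *
from scipy.optimize import minimize
def box(x0,x1,y0,y1,z): return [((x0,y0,z),(x1,y0,z)),((x1,y0,z),(x1,y1,z)),((x1,y1,z),(x0,y1,z)),((x0,y1,z),(x0,y0,z))]
m=.001
board=[((-70*m,-165*m,13*m),(-70*m,165*m,13*m)),((70*m,-165*m,25*m),(70*m,165*m,25*m)),((-70*m,165*m,25*m),(70*m,165*m,25*m)),((-70*m,-165*m,25*m),(70*m,-165*m,25*m)),((70*m,-165*m,13*m),(70*m,165*m,13*m))]
def B(*a): return box(*[v*m for v in a])
tray=B(-94,94,-156,156,25)+B(-61,51,-150,-70,25)+B(-61,51,-64,16,25)+B(-61,51,22,102,25)+B(57,115-0,-150,102,25)[3:]+B(-61,115,108,150,25)
tray=B(-67,121,-156,156,25)+B(-61,51,-150,-70,25)+B(-61,51,-64,16,25)+B(-61,51,22,102,25)+B(57,115,-150,102,25)+B(-61,115,108,150,25)
scraper=B(0,85,-22,22,2)[0:3]+B(-96,-16,-11,11,56)
lid=B(-50,50,-35,35,21)
brush=B(-65,65,-15,15,44)
def samp(M): return np.array([np.array(a)+(np.array(b)-a)*s for a,b in M for s in np.linspace(0,1,30)])
def edges(f):
    g=cv2.GaussianBlur(f["pixels"],(0,0),.8).astype(np.float32)
    gx=np.abs(cv2.Sobel(g,-1,1,0)).max(2); gy=np.abs(cv2.Sobel(g,-1,0,1)).max(2)
    return np.minimum(np.hypot(gx,gy),150)
def fit(M,p0,frames,dz=0,rng=(.012,.012,5)):
    S=samp(M); E=[edges(f) for f in frames]
    def cost(p,sig=0):
        c,s=np.cos(np.radians(p[2])),np.sin(np.radians(p[2])); W=S@np.array([[c,s,0],[-s,c,0],[0,0,1]])+[p[0],p[1],dz]
        return -sum(cv2.remap(e,proj(f,W).astype(np.float32)[None],None,1).mean() for e,f in zip(E,frames))/len(E)
    from scipy.optimize import differential_evolution
    r=differential_evolution(cost,[(p0[i]-rng[i],p0[i]+rng[i]) for i in range(3)],seed=1,popsize=12,maxiter=60,tol=1e-6)
    return np.round([r.x[0]*1000,r.x[1]*1000,r.x[2]],1),round(-r.fun,1)
E
python3 - <<'E'
from fit import *
F=[dict(np.load("top0.npz")),dict(np.load("side0.npz"))]
for n,M,p in [("board",board,(.574,-.248,-3)),("tray",tray,(.59,.257,0)),("scraper",scraper,(.499,-.012,-4.3)),("lidL",lid,(.574,-.147,-8)),("lidM",lid,(.559,-.253,1)),("lidR",lid,(.547,-.349,-10)),("brush",brush,(.708,.005,5))]:
    r=(.012,.012,5) if n!="tray" else (.03,.015,4)
    print(n,"top",*fit(M,p,F[:1],rng=r),"side",*fit(M,p,F[1:],rng=r),"both",*fit(M,p,F,rng=r))
E
```

```text
board top [ 565.3 -246.2   -2.7] 134.3 side [ 563.3 -251.1   -2.4] 137.5 both [ 563.7 -248.7   -2.7] 131.0
tray top [579.9 246.   -0.9] 89.2 side [565.2 245.8  -0.9] 102.8 both [579.9 246.   -0.9] 93.0
scraper top [498.2  -7.8  -6.6] 147.2 side [492.6 -14.6  -3.2] 145.9 both [497.6  -8.8  -6.7] 136.5
lidL top [ 572.5 -145.3   -9.4] 149.8 side [ 569.9 -149.7   -9.3] 150.0 both [ 572.  -147.2   -8.7] 148.4
lidM top [ 559.1 -252.     0.9] 150.0 side [ 5.558e+02 -2.555e+02  4.000e-01] 149.9 both [ 557.3 -253.     1.4] 148.1
lidR top [ 548.  -348.1  -10.4] 149.7 side [ 546.3 -351.5  -11.7] 149.9 both [ 547.4 -349.3  -10.7] 148.6
brush top [714.1  12.1   5.8] 100.6 side [701.7  -1.9   7.8] 128.4 both [699.6   2.    6.4] 105.0
```

Run:
```python
from fit import *
import fit as FT
F=[dict(np.load("top0.npz")),dict(np.load("side0.npz"))]
# tray with equalised local contrast
def ed(f):
    g=cv2.cvtColor(f["pixels"],cv2.COLOR_BGR2GRAY); g=cv2.createCLAHE(4,(8,8)).apply(g).astype(np.float32)
    g=cv2.GaussianBlur(g,(0,0),.8); return np.minimum(np.hypot(cv2.Sobel(g,-1,1,0),cv2.Sobel(g,-1,0,1)),200)
o=FT.edges
FT.edges=ed
tr=tray; out=B(-67,121,-156,156,25)
res={}
for k,fr in (("top",F[:1]),("side",F[1:])):
    print(k,"tray",fit(tr,(.588,.257,-.3),fr,rng=(.009,.009,3)),fit(out,(.588,.257,-.3),fr,rng=(.009,.009,3)))
    FT.edges=o; print("brush",fit(brush,(.708,.003,5),fr,rng=(.008,.008,4)),"scr",fit(scraper,(.499,-.011,-4.5),fr,rng=(.007,.007,2.5))); FT.edges=ed
    res[k]=fit(tr,(.588,.257,-.3),fr,rng=(.009,.009,3))[0]
# depth check of walls
for n in("top","side"):
    C=np.load(n+"C.npy"); z=C[...,2]-(0.0005 if n=="top" else -.0027)
    M=(z>.018)&(z<.032)&(abs(C[...,0]-.617)<.12)&(abs(C[...,1]-.256)<.18); P=C[M]
    print(n,"walls rect",cv2.minAreaRect((P[:,:2]*1000).astype(np.float32)))
    M=(z>.02)&(z<.03)&(C[...,0]>.5)&(C[...,0]<.7)&(abs(C[...,1]+.25)<.2);P=C[M]; print("fence rect",cv2.minAreaRect((P[:,:2]*1000).astype(np.float32)))
def draw(f,M,p,img,o,s,col):
    c,si=np.cos(np.radians(p[2])),np.sin(np.radians(p[2])); R=np.array([[c,si,0],[-si,c,0],[0,0,1]])
    for a,b in M:
        q=(proj(f,np.array([a,b])@R+[p[0]/1e3,p[1]/1e3,0])-o+.5)*s; cv2.line(img,*[tuple(map(int,x)) for x in q],col,1)
f=F[0]; o=np.array([130,100]); s=2.6
img=cv2.resize(f["pixels"][100:250,130:430],None,fx=s,fy=s,interpolation=2)
draw(f,tray,res["top"],img,o,s,(0,255,0)); draw(f,board,(565.3,-246.2,-2.7),img,o,s,(0,255,255)); draw(f,scraper,(498.2,-8.5,-4.6),img,o,s,(0,0,255)); draw(f,brush,(708,4,5.3),img,o,s,(255,0,0))
cv2.imwrite("pics/ov.png",img)
```

```text
top tray (array([ 5.790e+02,  2.524e+02, -3.000e-01]), np.float64(119.4)) (array([581.4, 249.7,  -1. ]), np.float64(196.5))
brush (array([714. ,  11. ,   4.7]), np.float64(98.2)) scr (array([498.1,  -7.8,  -6.6]), np.float64(147.2))
side tray (array([ 5.818e+02,  2.480e+02, -5.000e-01]), np.float64(124.8)) (array([579.5, 248. ,  -3.2]), np.float64(144.8))
brush (array([701.8,  -1.9,   7.7]), np.float64(128.5)) scr (array([492.6, -14.6,  -3.2]), np.float64(145.9))
top walls rect ((628.0482177734375, 250.60714721679688), (313.1380615234375, 220.3218994140625), 89.45477294921875)
fence rect ((569.3442993164062, -247.10662841796875), (350.67333984375, 152.96775817871094), 87.6673812866211)
side walls rect ((626.3639526367188, 248.33505249023438), (320.3274230957031, 219.78688049316406), 89.64253234863281)
fence rect ((571.0230712890625, -248.1766357421875), (352.5000305175781, 150.0690155029297), 87.80561065673828)
```

View pics/ov.png

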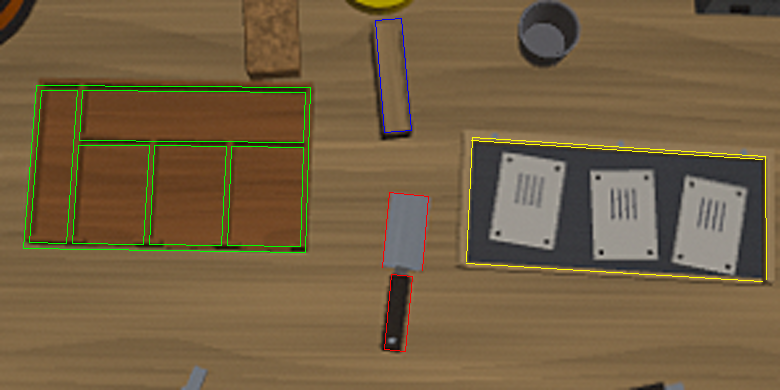

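```bash
cat > plan.py <<'E'
import json,sys
from h import robot,np
from scipy.spatial.transform import Rotation as Ro
def Rt(yaw,tip=0):   # yaw of the scraper's x (deg); tip>0 raises the blade tip
    s=np.radians(yaw); x=-np.array([np.cos(s),np.sin(s),0]); z=np.array([0,0,-1.]); R=np.stack([x,np.cross(z,x),z],1)
    return Ro.from_matrix(R)*Ro.from_euler('y',tip,degrees=True)
def cur():
    s=robot.read_state(); q=s["orientation"]; return np.array(s["eef_pos"]),Ro.from_quat([q[1],q[2],q[3],q[0]])
def load():
    d=json.load(open("cmd.json")); return np.array(d["p"]),Ro.from_quat(d["q"])
def plan(wps,start=None,prof=(.06,.19,.35,.52,.69,.84,.95,1)):
    """wps: list of (x,y,z mm, yaw, tip, prof?)"""
    p,R=start or load()
    for w in wps:
        T=np.array(w[:3])/1000; Q=Rt(w[3],w[4]); pf=w[5] if len(w)>5 else prof
        d=R.inv().apply(T-p)/.2; r=(R.inv()*Q).as_rotvec()/(np.pi/2)
        d=np.round(d,3); r=np.round(r,3)
        if abs(d).max()>1: print("TOO FAR",d)
        print("slide",json.dumps([[round(float(v*k),3 if k==1 else 2) for v in d] for k in pf]).replace(" ",""))
        print("rot",json.dumps([[round(float(v*k),3 if k==1 else 2) for v in r] for k in pf]).replace(" ",""))
        p=p+R.apply(d*.2); R=R*Ro.from_rotvec(r*np.pi/2)
    json.dump({"p":list(p),"q":list(R.as_quat())},open("cmd.json","w"))
def state():
    s=robot.read_state(); p,R=cur(); e=R.as_matrix()
    print("t",round(s["time_s"],2),"tcp",np.round(p*1000,1),"yaw",round(np.degrees(np.arctan2(-e[1,0],-e[0,0])),1),"tip",round(np.degrees(np.arcsin(-e[2,0])),1),"F",np.round(s["force"],1),"gap",round(s["finger_gap"]*85.4,1),"grip",round(s["grip_force"],1))
    try: print("err vs cmd mm",np.round((p-load()[0])*1000,2))
    except Exception: pass
E
python3 - <<'E'
from plan import *
state()
plan([(330,310,200,20,0),(420,120,150,-4.8,0),(462,-7.6,90,-4.8,0),(462,-7.6,27,-4.8,0)],start=cur())
E
```

```text
t 0.7 tcp [233.9 470.  231.3] yaw -26.5 tip 0.0 F [0.6 0.4 0.8] gap 85.3 grip 0.0
slide [[-0.05,-0.03,0.01],[-0.15,-0.1,0.03],[-0.28,-0.18,0.05],[-0.41,-0.26,0.08],[-0.54,-0.35,0.11],[-0.66,-0.42,0.13],[-0.75,-0.48,0.15],[-0.786,-0.502,0.156]]
rot [[-0.0,0.0,-0.03],[-0.0,0.0,-0.1],[-0.0,0.0,-0.18],[-0.0,0.0,-0.27],[-0.0,0.0,-0.36],[-0.0,0.0,-0.43],[-0.0,0.0,-0.49],[-0.0,0.0,-0.516]]
TOO FAR [-0.098 -1.047  0.25 ]
slide [[-0.01,-0.06,0.01],[-0.02,-0.2,0.05],[-0.03,-0.37,0.09],[-0.05,-0.54,0.13],[-0.07,-0.72,0.17],[-0.08,-0.88,0.21],[-0.09,-0.99,0.24],[-0.098,-1.047,0.25]]
rot [[-0.0,-0.0,0.02],[-0.0,-0.0,0.05],[-0.0,-0.0,0.1],[-0.0,-0.0,0.14],[-0.0,-0.0,0.19],[-0.0,-0.0,0.23],[-0.0,-0.0,0.26],[-0.0,-0.0,0.275]]
slide [[-0.02,-0.04,0.02],[-0.05,-0.12,0.06],[-0.09,-0.22,0.1],[-0.14,-0.32,0.16],[-0.18,-0.43,0.21],[-0.22,-0.52,0.25],[-0.25,-0.59,0.28],[-0.263,-0.618,0.3]]
rot [[-0.0,0.0,0.0],[-0.0,0.0,0.0],[-0.0,0.0,0.0],[-0.0,0.0,0.0],[-0.0,0.0,0.0],[-0.0,0.0,0.0],[-0.0,0.0,0.0],[-0.0,0.0,0.0]]
slide [[0.0,-0.0,0.02],[0.0,-0.0,0.06],[0.0,-0.0,0.11],[0.0,-0.0,0.16],[0.0,-0.0,0.22],[0.0,-0.0,0.26],[0.0,-0.0,0.3],[0.0,-0.0,0.315]]
rot [[-0.0,0.0,0.0],[-0.0,0.0,0.0],[-0.0,0.0,0.0],[-0.0,0.0,0.0],[-0.0,0.0,0.0],[-0.0,0.0,0.0],[-0.0,0.0,0.0],[-0.0,0.0,0.0]]
```

Run:
```python
from plan import *
plan([(330,310,180,-4.8,0),(430,130,120,-4.8,0),(462,-7.6,100,-4.8,0),(462,-7.6,27,-4.8,0)],start=cur())
```

```text
slide [[-0.05,-0.03,0.02],[-0.15,-0.1,0.05],[-0.28,-0.18,0.09],[-0.41,-0.26,0.13],[-0.54,-0.35,0.18],[-0.66,-0.42,0.22],[-0.75,-0.48,0.24],[-0.786,-0.502,0.256]]
rot [[-0.0,0.0,-0.01],[-0.0,0.0,-0.05],[-0.0,0.0,-0.08],[-0.0,0.0,-0.13],[-0.0,0.0,-0.17],[-0.0,0.0,-0.2],[-0.0,0.0,-0.23],[-0.0,0.0,-0.241]]
slide [[-0.03,-0.05,0.02],[-0.11,-0.16,0.06],[-0.2,-0.3,0.1],[-0.3,-0.45,0.16],[-0.4,-0.59,0.21],[-0.48,-0.72,0.25],[-0.54,-0.81,0.28],[-0.573,-0.856,0.3]]
rot [[-0.0,0.0,0.0],[-0.0,0.0,0.0],[-0.0,0.0,0.0],[-0.0,0.0,0.0],[-0.0,0.0,0.0],[-0.0,0.0,0.0],[-0.0,0.0,0.0],[-0.0,0.0,0.0]]
slide [[-0.01,-0.04,0.01],[-0.04,-0.13,0.02],[-0.08,-0.24,0.03],[-0.11,-0.35,0.05],[-0.15,-0.46,0.07],[-0.18,-0.56,0.08],[-0.21,-0.64,0.1],[-0.217,-0.672,0.1]]
rot [[-0.0,0.0,0.0],[-0.0,0.0,0.0],[-0.0,0.0,0.0],[-0.0,0.0,0.0],[-0.0,0.0,0.0],[-0.0,0.0,0.0],[-0.0,0.0,0.0],[-0.0,0.0,0.0]]
slide [[-0.0,-0.0,0.02],[-0.0,-0.0,0.07],[-0.0,-0.0,0.13],[-0.0,-0.0,0.19],[-0.0,-0.0,0.25],[-0.0,-0.0,0.31],[-0.0,-0.0,0.35],[-0.0,-0.0,0.365]]
rot [[-0.0,0.0,0.0],[-0.0,0.0,0.0],[-0.0,0.0,0.0],[-0.0,0.0,0.0],[-0.0,0.0,0.0],[-0.0,0.0,0.0],[-0.0,0.0,0.0],[-0.0,0.0,0.0]]
```

{"api": "arm_command", "payload": {"jaw": [60, 60, 60, 60, 60, 60, 60, 60], "slide": [[-0.05, -0.03, 0.02], [-0.15, -0.1, 0.05], [-0.28, -0.18, 0.09], [-0.41, -0.26, 0.13], [-0.54, -0.35, 0.18], [-0.66, -0.42, 0.22], [-0.75, -0.48, 0.24], [-0.786, -0.502, 0.256]], "rotation": [[0, 0, -0.01], [0, 0, -0.05], [0, 0, -0.08], [0, 0, -0.13], [0, 0, -0.17], [0, 0, -0.2], [0, 0, -0.23], [0, 0, -0.241]]}}

```text
time_s: 1.7
eef_pos: [0.3304, 0.3094, 0.18]
orientation: [0.0, 0.042, 0.999, 0.0]
force: [0.0, 0.0, -0.3]
finger_gap: 0.703
grip_force: 0.0
```

{"api": "arm_command", "payload": {"jaw": [60, 60, 60, 60, 60, 60, 60, 60], "slide": [[-0.03, -0.05, 0.02], [-0.11, -0.16, 0.06], [-0.2, -0.3, 0.1], [-0.3, -0.45, 0.16], [-0.4, -0.59, 0.21], [-0.48, -0.72, 0.25], [-0.54, -0.81, 0.28], [-0.573, -0.856, 0.3]], "rotation": [[0, 0, 0], [0, 0, 0], [0, 0, 0], [0, 0, 0], [0, 0, 0], [0, 0, 0], [0, 0, 0], [0, 0, 0]]}}

```text
time_s: 2.7
eef_pos: [0.4302, 0.1293, 0.1198]
orientation: [-0.0, 0.042, 0.999, 0.0]
force: [0.0, 0.0, -1.0]
finger_gap: 0.7
grip_force: 0.0
```

{"api": "arm_command", "payload": {"jaw": [60, 60, 60, 60, 60, 60, 60, 60], "slide": [[-0.01, -0.04, 0.01], [-0.04, -0.13, 0.02], [-0.08, -0.24, 0.03], [-0.11, -0.35, 0.05], [-0.15, -0.46, 0.07], [-0.18, -0.56, 0.08], [-0.21, -0.64, 0.1], [-0.217, -0.672, 0.1]], "rotation": [[0, 0, 0], [0, 0, 0], [0, 0, 0], [0, 0, 0], [0, 0, 0], [0, 0, 0], [0, 0, 0], [0, 0, 0]]}}

```text
time_s: 3.7
eef_pos: [0.462, -0.008, 0.0999]
orientation: [-0.0, 0.042, 0.999, 0.0]
force: [0.1, -0.1, -0.5]
finger_gap: 0.703
grip_force: 0.0
```

Run:
```python
from fit import *
from plan import state
F=[cams.grab_frame("top"),cams.grab_frame("side")]
for n,M,p in [("blade",B(0,85,-22,22,2)[0:3],(.497,-.0105,-4.8)),("lidL",lid,(.572,-.147,-9)),("lidM",lid,(.558,-.253,1)),("lidR",lid,(.547,-.349,-10))]:
    print(n,fit(M,p,F[:1],rng=(.01,.01,4)),fit(M,p,F[1:],rng=(.01,.01,4)))
f=F[0];o=np.array([230,130]);a=cv2.resize(f["pixels"][130:260,230:350],None,fx=4,fy=4,interpolation=2)
for X,c in (((.462,-.0076,.1),(0,0,255)),((.462,-.0076,.046),(0,255,0))):
    q=(proj(f,np.array(X))-o+.5)*4; cv2.drawMarker(a,tuple(map(int,q)),c,0,15)
g=F[1];o=np.array([220,130]);b=cv2.resize(g["pixels"][130:260,220:340],None,fx=4,fy=4,interpolation=2)
for X,c in (((.462,-.0076,.1),(0,0,255)),((.462,-.0076,.046),(0,255,0))):
    q=(proj(g,np.array(X))-o+.5)*4; cv2.drawMarker(b,tuple(map(int,q)),c,0,15)
cv2.imwrite("pics/g1.png",cv2.resize(np.hstack([a,b]),(800,433)))
```

```text
blade (array([507. , -20.5,  -6.3]), np.float64(32.6)) (array([495.4, -12. ,  -6.8]), np.float64(149.2))
lidL (array([ 572.7, -147.2,   -8. ]), np.float64(144.5)) (array([ 569.9, -149.6,   -9.4]), np.float64(150.0))
lidM (array([ 559.1, -252. ,    0.9]), np.float64(150.0)) (array([ 555.4, -255.2,    1.1]), np.float64(149.9))
lidR (array([ 548. , -348. ,  -10.5]), np.float64(149.8)) (array([ 546.3, -351.5,  -11.7]), np.float64(149.9))
```

View pics/g1.png

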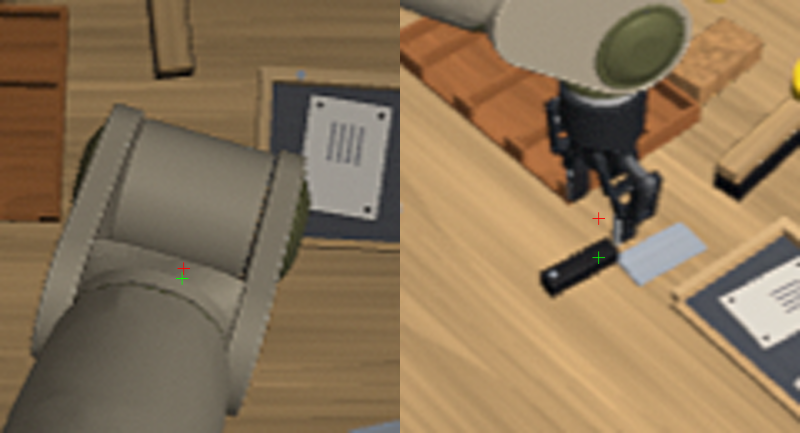

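In the side view, the projected TCP at (598,218) lies between the fingertips, and the grip point at (598,257) lies on the front half of the handle. I'll descend and grip.

{"api": "arm_command", "payload": {"jaw": [60, 60, 60, 60, 60, 60, 60, 60], "slide": [[0, 0, 0.02], [0, 0, 0.07], [0, 0, 0.13], [0, 0, 0.19], [0, 0, 0.25], [0, 0, 0.31], [0, 0, 0.35], [0, 0, 0.365]], "rotation": [[0, 0, 0], [0, 0, 0], [0, 0, 0], [0, 0, 0], [0, 0, 0], [0, 0, 0], [0, 0, 0], [0, 0, 0]]}}

```text
time_s: 4.8
eef_pos: [0.4619, -0.0076, 0.0266]
orientation: [-0.0, 0.042, 0.999, 0.0]
force: [0.9, -1.3, -0.2]
finger_gap: 0.704
grip_force: 0.0
```

{"api": "arm_command", "payload": {"jaw": [50, 40, 30, 20, 15, 15, 15, 15], "slide": [[0, 0, 0], [0, 0, 0], [0, 0, 0], [0, 0, 0], [0, 0, 0], [0, 0, 0], [0, 0, 0], [0, 0, 0]], "rotation": [[0, 0, 0], [0, 0, 0], [0, 0, 0], [0, 0, 0], [0, 0, 0], [0, 0, 0], [0, 0, 0], [0, 0, 0]], "force": 100}}

```text
time_s: 5.8
eef_pos: [0.4621, -0.0076, 0.0275]
orientation: [0.0, 0.042, 0.999, -0.0]
force: [-1.3, 1.1, 4.5]
finger_gap: 0.236
grip_force: 97.2
```

Run:
```python
from fit import *
from plan import *
state()
g=cams.grab_frame("side"); print(fit(B(0,85,-22,22,2)[0:3],(.497,-.0105,-4.8),[g],rng=(.01,.01,4)))
plan([(462,-7.6,67,-4.8,0)])
```

```text
t 5.8 tcp [462.1  -7.6  27.5] yaw -4.8 tip 0.0 F [-1.3  1.1  4.5] gap 20.1 grip 97.2
err vs cmd mm [ 0.13 -0.06  0.39]
(array([495.7, -11.5,  -5.8]), np.float64(138.7))
slide [[-0.0,-0.0,-0.01],[-0.0,-0.0,-0.04],[-0.0,-0.0,-0.07],[-0.0,-0.0,-0.1],[-0.0,-0.0,-0.14],[-0.0,-0.0,-0.17],[-0.0,-0.0,-0.19],[-0.0,-0.0,-0.2]]
rot [[-0.0,0.0,0.0],[-0.0,0.0,0.0],[-0.0,0.0,0.0],[-0.0,0.0,0.0],[-0.0,0.0,0.0],[-0.0,0.0,0.0],[-0.0,0.0,0.0],[-0.0,0.0,0.0]]
```

```bash
cat > geo.py <<'E'
from plan import *
BO=[564.5,-248.5,-2.6]; TR=[580.5,249.5,-0.5]; GX,GZ=-35.0,27.4
def loc(o,x,y):
    s=np.radians(o[2]); return o[0]+x*np.cos(s)-y*np.sin(s), o[1]+x*np.sin(s)+y*np.cos(s)
def inv(o,X,Y):
    s=np.radians(o[2]); x,y=X-o[0],Y-o[1]; return x*np.cos(s)+y*np.sin(s), -x*np.sin(s)+y*np.cos(s)
def S(o,tx,ty,z,tip=0,dyaw=0):
    """TCP waypoint so that blade tip's underside is at (tx,ty) in frame o, height z (mm, world)"""
    X,Y=loc(o,tx,ty); yaw=o[2]+dyaw; M=(Rt(yaw,tip)*Ro.from_euler('y',0)).as_matrix()
    xs,zs=-M[:,0],-M[:,2]
    p=np.array([X,Y,z])-85*xs+GX*xs+GZ*zs
    return tuple(np.round(p,2))+(yaw,tip)
E
python3 - <<'E'
from geo import *
L=inv(BO,571.2,-147.9); print(L)
y=L[1]
plan([(462,-7.6,77,-4.8,0),S(BO,-85,y,60,-1.5),S(BO,-85,y,14,-1.5),S(BO,-40,y,13.3,-1.5)])
E
```

```text
(np.float64(2.129586211794904), np.float64(100.8003713414119))
slide [[-0.0,-0.0,-0.0],[-0.0,-0.0,-0.01],[-0.0,-0.0,-0.02],[-0.0,-0.0,-0.03],[-0.0,-0.0,-0.03],[-0.0,-0.0,-0.04],[-0.0,-0.0,-0.05],[-0.0,-0.0,-0.05]]
rot [[-0.0,0.0,0.0],[-0.0,0.0,0.0],[-0.0,0.0,0.0],[-0.0,0.0,0.0],[-0.0,0.0,0.0],[-0.0,0.0,0.0],[-0.0,0.0,0.0],[-0.0,0.0,0.0]]
slide [[0.03,-0.04,-0.0],[0.08,-0.13,-0.01],[0.15,-0.24,-0.01],[0.23,-0.36,-0.02],[0.3,-0.48,-0.02],[0.37,-0.58,-0.03],[0.41,-0.66,-0.03],[0.436,-0.693,-0.036]]
rot [[-0.0,-0.0,-0.0],[-0.0,-0.0,-0.0],[-0.0,-0.01,-0.01],[-0.0,-0.01,-0.01],[-0.0,-0.01,-0.02],[-0.0,-0.01,-0.02],[-0.0,-0.02,-0.02],[-0.0,-0.017,-0.024]]
slide [[0.0,0.0,0.01],[0.0,0.0,0.04],[0.0,0.0,0.08],[0.0,0.0,0.12],[0.0,0.0,0.16],[0.01,0.0,0.19],[0.01,0.0,0.22],[0.006,0.0,0.23]]
rot [[-0.0,0.0,-0.0],[-0.0,0.0,-0.0],[-0.0,0.0,-0.0],[-0.0,0.0,-0.0],[-0.0,0.0,-0.0],[-0.0,0.0,-0.0],[-0.0,0.0,-0.0],[-0.0,0.0,-0.0]]
slide [[-0.01,0.0,0.0],[-0.04,0.0,0.0],[-0.08,0.0,0.0],[-0.12,0.0,0.01],[-0.16,0.0,0.01],[-0.19,0.0,0.01],[-0.21,0.0,0.01],[-0.225,0.0,0.01]]
rot [[-0.0,0.0,-0.0],[-0.0,0.0,-0.0],[-0.0,0.0,-0.0],[-0.0,0.0,-0.0],[-0.0,0.0,-0.0],[-0.0,0.0,-0.0],[-0.0,0.0,-0.0],[-0.0,0.0,-0.0]]
```

{"api": "arm_command", "payload": {"jaw": [15, 15, 15, 15, 15, 15, 15, 15], "slide": [[0, 0, -0.01], [0, 0, -0.04], [0, 0, -0.08], [0, 0, -0.13], [0, 0, -0.18], [0, 0, -0.22], [0, 0, -0.24], [0, 0, -0.25]], "rotation": [[0, 0, 0], [0, 0, 0], [0, 0, 0], [0, 0, 0], [0, 0, 0], [0, 0, 0], [0, 0, 0], [0, 0, 0]]}}

```text
time_s: 6.85
eef_pos: [0.4619, -0.0076, 0.0772]
orientation: [-0.0, 0.042, 0.999, -0.0]
force: [-0.3, -0.6, -0.5]
finger_gap: 0.239
grip_force: 97.4
```

{"api": "arm_command", "payload": {"jaw": [15, 15, 15, 15, 15, 15, 15, 15], "slide": [[0.03, -0.04, 0], [0.08, -0.13, -0.01], [0.15, -0.24, -0.01], [0.23, -0.36, -0.02], [0.3, -0.48, -0.02], [0.37, -0.58, -0.03], [0.41, -0.66, -0.03], [0.436, -0.693, -0.036]], "rotation": [[0, 0, 0], [0, 0, 0], [0, -0.01, -0.01], [0, -0.01, -0.01], [0, -0.01, -0.02], [0, -0.01, -0.02], [0, -0.02, -0.02], [0, -0.017, -0.024]]}}

```text
time_s: 7.85
eef_pos: [0.3626, -0.1391, 0.0841]
orientation: [0.013, 0.023, 1.0, -0.0]
force: [0.5, -0.2, -0.6]
finger_gap: 0.237
grip_force: 97.5
```

Run:
```python
from fit import *
from geo import *
state()
F=[cams.grab_frame("top"),cams.grab_frame("side")]
for f in F:
    C=cloud(f); off=.0005 if f is F[0] else -.0027
    tx,ty=loc(BO,-85,100.8)
    for s in (-80,-60,-40,-20,-5):
        a=np.radians(-2.6); q=proj(f,np.array([(tx+s*np.cos(a))/1e3,(ty+s*np.sin(a))/1e3,.063])).round().astype(int)
        print(s,np.round(np.nanmedian(C[q[1]-1:q[1]+2,q[0]-1:q[0]+2,2])*1000-off*1000,1),end="; ")
    print()
    # blade fit at height 62
    bl=B(0,85,-22,22,0)[0:3]
    h=loc(BO,-170,100.8); print(fit(bl,(h[0]/1e3,h[1]/1e3,-2.6),[f],dz=.062,rng=(.012,.012,4)),h)
a=F[1]; cv2.imwrite("pics/s2.png",cv2.resize(a["pixels"][180:320,230:400],None,fx=4,fy=4))
```

```text
t 7.85 tcp [ 362.6 -139.1   84.1] yaw -2.7 tip 1.5 F [ 0.5 -0.2 -0.6] gap 20.3 grip 97.5
err vs cmd mm [-46.02   1.49  46.65]
-80 415.4; -60 403.4; -40 382.6; -20 61.0; -5 61.8; 
(array([ 4.096e+02, -1.402e+02, -3.000e-01]), np.float64(116.7)) (np.float64(399.24759233900727), np.float64(-140.09205858312282))
-80 166.5; -60 183.6; -40 61.1; -20 62.7; -5 60.2; 
(array([ 397.1, -147.2,    1. ]), np.float64(142.3)) (np.float64(399.24759233900727), np.float64(-140.09205858312282))
```

View pics/s2.png

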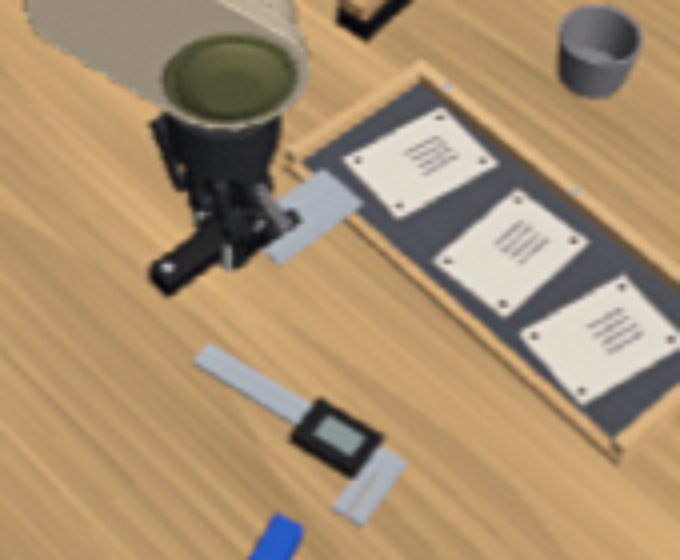

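The side view shows the scraper held, with the blade tip at crop (345,187) just in front of the board's left part and the caliper clear. I had the tip-angle sign reversed, so I'll fix that and replan.

```bash
sed -i "s/Ro.from_euler('y',tip,/Ro.from_euler('y',-tip,/" plan.py
cat >> plan.py <<'E'
_plan=plan
def plan(wps,start=None,prof=(.06,.19,.35,.52,.69,.84,.95,1)):
    import io,contextlib
    b=io.StringIO()
    with contextlib.redirect_stdout(b): _plan(wps,start,prof)
    print(b.getvalue().replace("-0.0,","0,").replace("-0.0]","0]").replace("0.0,","0,").replace("0.0]","0]"),end="")
E
python3 - <<'E'
from geo import *
y=100.8
plan([S(BO,-85,y,14,-1.5),S(BO,-40,y,13.3,-1.5),S(BO,5,y,13.3,-1.5)],start=cur())
E
```

```text
slide [[0,0,0.01],[0,0,0.04],[0,0,0.07],[0,0,0.1],[0,0,0.14],[0,0,0.17],[0,0,0.19],[-0.004,0.002,0.199]]
rot [[0,0,0],[0,0.01,0],[0,0.01,0],[0,0.02,0],[0,0.02,0],[0,0.03,0],[0,0.03,0],[0,0.033,-0.001]]
slide [[-0.01,0,0],[-0.04,0,0],[-0.08,0,0],[-0.12,0,0],[-0.16,0,0],[-0.19,0,0],[-0.21,0,0],[-0.225,0,-0.002]]
rot [[0,0,0],[0,0,0],[0,0,0],[0,0,0],[0,0,0],[0,0,0],[0,0,0],[0,0,0]]
slide [[-0.01,0,0],[-0.04,0,0],[-0.08,0,0],[-0.12,0,0],[-0.16,0,0],[-0.19,0,-0.01],[-0.21,0,-0.01],[-0.225,0,-0.006]]
rot [[0,0,0],[0,0,0],[0,0,0],[0,0,0],[0,0,0],[0,0,0],[0,0,0],[0,0,0]]
```

{"api": "arm_command", "payload": {"jaw": [15, 15, 15, 15, 15, 15, 15, 15], "slide": [[0, 0, 0.01], [0, 0, 0.04], [0, 0, 0.07], [0, 0, 0.1], [0, 0, 0.14], [0, 0, 0.17], [0, 0, 0.19], [-0.004, 0.002, 0.199]], "rotation": [[0, 0, 0], [0, 0.01, 0], [0, 0.01, 0], [0, 0.02, 0], [0, 0.02, 0], [0, 0.03, 0], [0, 0.03, 0], [0, 0.033, -0.001]]}}

```text
time_s: 8.95
eef_pos: [0.3654, -0.1381, 0.0443]
orientation: [-0.013, 0.022, 1.0, 0.0]
force: [0.3, 0.0, -1.3]
finger_gap: 0.239
grip_force: 97.5
```

{"api": "arm_command", "payload": {"jaw": [15, 15, 15, 15, 15, 15, 15, 15], "slide": [[-0.01, 0, 0], [-0.04, 0, 0], [-0.08, 0, 0], [-0.12, 0, 0], [-0.16, 0, 0], [-0.19, 0, 0], [-0.21, 0, 0], [-0.225, 0, -0.002]], "rotation": [[0, 0, 0], [0, 0, 0], [0, 0, 0], [0, 0, 0], [0, 0, 0], [0, 0, 0], [0, 0, 0], [0, 0, 0]]}}

```text
time_s: 9.95
eef_pos: [0.4105, -0.1401, 0.0438]
orientation: [-0.013, 0.022, 1.0, 0.0]
force: [-0.8, -0.1, -0.6]
finger_gap: 0.238
grip_force: 97.5
```

Run:
```python
from fit import *
from geo import *
s=robot.read_state(); p,R=cur(); print(np.round(p*1000,1), np.round(s["force"],1))
print(np.degrees((Rt(-2.6,-1.5).inv()*R).as_rotvec()))
F=[cams.grab_frame("top"),cams.grab_frame("side")]
for f,bi in zip(F,((.572,-.147),(.570,-.15))): print(fit(lid,bi+(-9,),[f],rng=(.01,.01,6)))
bl=B(0,85,-22,22,0)[0:3]; h=loc(BO,-125,100.8); print(fit(bl,(h[0]/1e3,h[1]/1e3,-2.6),F[1:],dz=.0165,rng=(.012,.012,5)),h)
cv2.imwrite("pics/s3.png",cv2.resize(F[1]["pixels"][180:270,270:370],None,fx=6,fy=6))
```

```text
[ 410.5 -140.1   43.8] [-0.8 -0.1 -0.6]
[ 0.02536693 -0.04514377 -0.07959547]
(array([ 578.5, -144.7,   -8.2]), np.float64(135.4))
(array([ 575.8, -147.9,   -7.1]), np.float64(149.6))
(array([ 443.7, -140.7,   -6.6]), np.float64(136.7)) (np.float64(444.20126797958943), np.float64(-142.13339304893924))
```

View pics/s3.png

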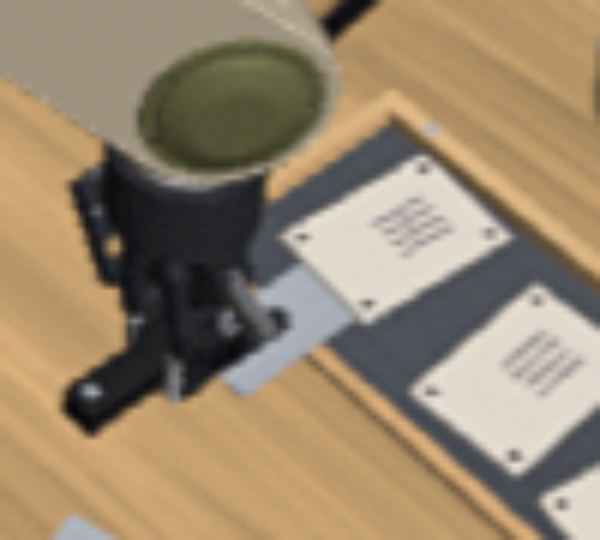

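Lid 1 has been pushed about 6 mm and is squaring up. The blade tip is meeting its front chamfer near crop (320,300), with no contact force. I'll continue.

{"api": "arm_command", "payload": {"jaw": [15, 15, 15, 15, 15, 15, 15, 15], "slide": [[-0.02, 0, 0], [-0.05, 0, 0], [-0.08, 0, 0], [-0.11, 0, 0], [-0.14, 0, 0], [-0.17, 0, -0.005], [-0.2, 0, -0.005], [-0.225, 0, -0.006]], "rotation": [[0, 0, 0], [0, 0, 0], [0, 0, 0], [0, 0, 0], [0, 0, 0], [0, 0, 0], [0, 0, 0], [0, 0, 0]]}}

```text
time_s: 11.05
eef_pos: [0.4557, -0.1421, 0.0438]
orientation: [-0.013, 0.022, 1.0, 0.0]
force: [-0.9, 0.7, 0.1]
finger_gap: 0.238
grip_force: 97.7
```

Run:
```python
from fit import *
from geo import *
state()
F=[cams.grab_frame("top"),cams.grab_frame("side")]
for f,bi in zip(F,((.582,-.146),(.580,-.149))): print(fit(lid,bi+(-5,),[f],rng=(.012,.01,6)),fit(lid,bi+(-5,),[f],dz=.002,rng=(.012,.01,6)))
plan([S(BO,48,100.8,13.3,-1.5)])
```

```text
t 11.05 tcp [ 455.7 -142.1   43.8] yaw -2.5 tip -1.4 F [-0.9  0.7  0.1] gap 20.3 grip 97.7
err vs cmd mm [ 0.79  0.47 -0.09]
(array([ 586.3, -145.8,   -2.6]), np.float64(100.4)) (array([ 585.7, -145.1,   -3.1]), np.float64(100.3))
(array([ 584.6, -148.9,   -1.1]), np.float64(145.7)) (array([ 583.1, -151. ,   -1.8]), np.float64(145.5))
slide [[-0.01,0,0],[-0.04,0,0],[-0.08,0,0],[-0.11,0,0],[-0.15,0,0],[-0.18,0,0],[-0.2,0,0],[-0.215,0,-0.005]]
rot [[0,0,0],[0,0,0],[0,0,0],[0,0,0],[0,0,0],[0,0,0],[0,0,0],[0,0,0]]
```

{"api": "arm_command", "payload": {"jaw": [15, 15, 15, 15, 15, 15, 15, 15], "slide": [[-0.02, 0, 0], [-0.05, 0, 0], [-0.08, 0, 0], [-0.11, 0, 0], [-0.14, 0, 0], [-0.17, 0, -0.005], [-0.19, 0, -0.005], [-0.2, 0, -0.005]], "rotation": [[0, 0, 0], [0, 0, 0], [0, 0, 0], [0, 0, 0], [0, 0, 0], [0, 0, 0], [0, 0, 0], [0, 0, 0]]}}

```text
time_s: 12.15
eef_pos: [0.4955, -0.1439, 0.0437]
orientation: [-0.013, 0.022, 1.0, 0.0]
force: [-3.2, 0.2, 0.6]
finger_gap: 0.239
grip_force: 97.7
```

Run:
```python
from fit import *
from geo import *
state()
F=[cams.grab_frame("top"),cams.grab_frame("side")]
for f,bi in zip(F,((.586,-.146),(.584,-.149))): print(fit(lid,bi+(-2.6,),[f],dz=.003,rng=(.008,.008,4)))
p,R=cur(); p=p*1000
# lift: level out first to tip +2, raise 12, then raise 100
plan([(p[0],p[1],p[2]+12,-2.6,2),(p[0]-15,p[1],p[2]+75,-2.6,4)],start=cur())
cv2.imwrite("pics/s4.png",cv2.resize(F[1]["pixels"][180:270,270:370],None,fx=6,fy=6))
```

```text
t 12.15 tcp [ 495.5 -143.9   43.7] yaw -2.5 tip -1.5 F [-3.2  0.2  0.6] gap 20.4 grip 97.7
err vs cmd mm [-2.4   0.66 -0.02]
(array([ 5.888e+02, -1.447e+02, -2.000e-01]), np.float64(59.3))
(array([ 583.2, -152.4,   -1.5]), np.float64(122.8))
slide [[0,0,0],[0,0,-0.01],[0,0,-0.02],[0,0,-0.03],[0,0,-0.04],[0,0,-0.05],[0,0,-0.06],[0.001,0,-0.06]]
rot [[0,0,0],[0,-0.01,0],[0,-0.01,0],[0,-0.02,0],[0,-0.03,0],[0,-0.03,0],[0,-0.04,0],[0,-0.038,0.001]]
slide [[0,0,-0.02],[0.01,0,-0.06],[0.02,0,-0.11],[0.03,0,-0.16],[0.04,0,-0.22],[0.05,0,-0.27],[0.06,0,-0.3],[0.064,-0.004,-0.317]]
rot [[0,0,0],[0,0,0],[0,-0.01,0],[0,-0.01,0],[0,-0.02,0],[0,-0.02,0],[0,-0.02,0],[0,-0.022,0]]
```

View pics/s4.png

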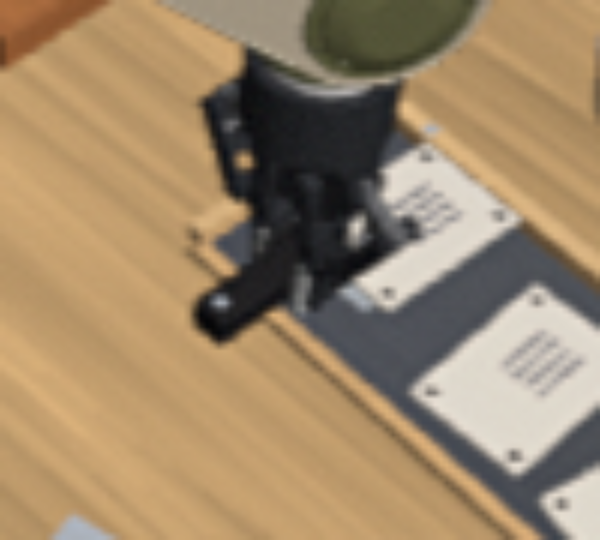

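{"api": "arm_command", "payload": {"jaw": [15, 15, 15, 15, 15, 15, 15, 15], "slide": [[0, 0, -0.005], [0.005, 0, -0.01], [0.01, 0, -0.02], [0.012, 0, -0.03], [0.014, 0, -0.04], [0.015, 0, -0.05], [0.015, 0, -0.06], [0.015, 0, -0.06]], "rotation": [[0, 0, 0], [0, -0.01, 0], [0, -0.015, 0], [0, -0.02, 0], [0, -0.03, 0], [0, -0.035, 0], [0, -0.038, 0], [0, -0.038, 0.001]]}}

```text
time_s: 13.25
eef_pos: [0.4927, -0.1438, 0.0561]
orientation: [0.017, 0.023, 1.0, -0.001]
force: [0.6, 1.3, -1.1]
finger_gap: 0.242
grip_force: 97.6
```

{"api": "arm_command", "payload": {"jaw": [15, 15, 15, 15, 15, 15, 15, 15], "slide": [[0, 0, -0.02], [0.01, 0, -0.06], [0.02, 0, -0.11], [0.03, 0, -0.16], [0.04, 0, -0.22], [0.05, 0, -0.27], [0.06, 0, -0.3], [0.064, 0, -0.317]], "rotation": [[0, 0, 0], [0, 0, 0], [0, -0.01, 0], [0, -0.01, 0], [0, -0.02, 0], [0, -0.02, 0], [0, -0.02, 0], [0, -0.022, 0]]}}

```text
time_s: 14.25
eef_pos: [0.4776, -0.1431, 0.1192]
orientation: [0.035, 0.023, 0.999, -0.001]
force: [-0.0, -0.2, -2.3]
finger_gap: 0.24
grip_force: 97.6
```

```bash
cat > onblade.py <<'E'
from fit import *
from geo import *
def lidpose(show=None):
    """lid on blade: cloud-based + edge fit; returns in scraper frame"""
    state(); p,R=cur(); M=R.as_matrix(); xs,ys,zs=-M[:,0],M[:,1],-M[:,2]
    yaw=np.degrees(np.arctan2(xs[1],xs[0])); H=p*1000-GX*xs-GZ*zs
    LS=samp(lid)*1000-[0,0,21]
    for n in ("top","side"):
        f=cams.grab_frame(n); E=edges(f)
        def cost(q):
            c,s=np.cos(np.radians(q[2])),np.sin(np.radians(q[2]))
            a=LS@np.array([[c,s,0],[-s,c,0],[0,0,1]])+[q[0],q[1],10]
            W=(H+a@np.stack([xs,ys,zs]))/1000
            return -cv2.remap(E,proj(f,W).astype(np.float32)[None],None,1).mean()
        from scipy.optimize import differential_evolution
        r=differential_evolution(cost,[(40,70),(-12,12),(-8,8)],seed=1,popsize=15,maxiter=60)
        print(n,"lid centre in scraper frame",np.round(r.x,1),round(-r.fun,1))
        if show: cv2.imwrite(f"pics/{show}_{n}.png",f["pixels"])
E
python3 - <<'E'
from onblade import *
lidpose()
E
```

```text
t 14.25 tcp [ 477.6 -143.1  119.2] yaw -2.6 tip 4.0 F [-0.  -0.2 -2.3] gap 20.5 grip 97.6
err vs cmd mm [-3.04  0.89  0.46]
top lid centre in scraper frame [57.9  3.6 -1.1] 92.0
side lid centre in scraper frame [54.2 -3.1  3.5] 127.8
```

Run:
```python
from geo import *
s=S(TR,22.5,62,60,3); print(s)
plan([(470,10,115,-1.5,4),(477,160,105,-.5,4),s],start=cur())
```

```text
(np.float64(482.28), np.float64(312.36), np.float64(81.08), -0.5, 3)
slide [[0,0.05,0],[0.01,0.14,0],[0.03,0.27,0.01],[0.04,0.4,0.01],[0.05,0.53,0.01],[0.06,0.64,0.01],[0.07,0.72,0.01],[0.074,0.763,0.015]]
rot [[0,0,0],[0,0,0],[0,0,0],[0,0,-0.01],[0,0,-0.01],[0,0,-0.01],[0,0,-0.01],[-0.001,0,-0.012]]
slide [[0,0.04,0],[0,0.14,0.01],[0,0.26,0.02],[-0.01,0.39,0.03],[-0.01,0.52,0.03],[-0.01,0.63,0.04],[-0.01,0.71,0.05],[-0.011,0.75,0.05]]
rot [[0,0,0],[0,0,0],[0,0,0],[0,0,-0.01],[0,0,-0.01],[0,0,-0.01],[0,0,-0.01],[-0.001,0,-0.011]]
slide [[0,0.05,0.01],[0,0.14,0.02],[0,0.27,0.04],[-0.01,0.4,0.06],[-0.01,0.53,0.08],[-0.01,0.64,0.1],[-0.01,0.72,0.11],[-0.011,0.762,0.121]]
rot [[0,0,0],[0,0,0],[0,0,0],[0,0.01,0],[0,0.01,0],[0,0.01,0],[0,0.01,0],[0,0.011,0]]
```

{"api": "arm_command", "payload": {"jaw": [15, 15, 15, 15, 15, 15, 15, 15], "slide": [[0, 0.04, 0], [0.01, 0.13, 0], [0.03, 0.26, 0.01], [0.04, 0.4, 0.01], [0.05, 0.53, 0.01], [0.06, 0.64, 0.01], [0.07, 0.73, 0.01], [0.074, 0.763, 0.015]], "rotation": [[0, 0, 0], [0, 0, 0], [0, 0, 0], [0, 0, -0.01], [0, 0, -0.01], [0, 0, -0.01], [0, 0, -0.01], [0, 0, -0.012]]}}

```text
time_s: 15.35
eef_pos: [0.4696, 0.0117, 0.1146]
orientation: [0.034, 0.012, 0.999, -0.001]
force: [0.9, -0.2, -1.4]
finger_gap: 0.241
grip_force: 97.8
```

{"api": "arm_command", "payload": {"jaw": [15, 15, 15, 15, 15, 15, 15, 15], "slide": [[0, 0.04, 0], [0, 0.14, 0.01], [0, 0.26, 0.02], [-0.01, 0.39, 0.03], [-0.01, 0.52, 0.03], [-0.01, 0.63, 0.04], [-0.01, 0.72, 0.05], [-0.011, 0.75, 0.05]], "rotation": [[0, 0, 0], [0, 0, 0], [0, 0, 0], [0, 0, -0.01], [0, 0, -0.01], [0, 0, -0.01], [0, 0, -0.01], [0, 0, -0.011]]}}

```text
time_s: 16.35
eef_pos: [0.4768, 0.1605, 0.1045]
orientation: [0.034, 0.004, 0.999, -0.002]
force: [-0.1, 0.3, -2.0]
finger_gap: 0.239
grip_force: 97.8
```

{"api": "arm_command", "payload": {"jaw": [15, 15, 15, 15, 15, 15, 15, 15], "slide": [[0, 0.04, 0.01], [0, 0.14, 0.02], [0, 0.27, 0.04], [-0.01, 0.4, 0.06], [-0.01, 0.53, 0.08], [-0.01, 0.64, 0.1], [-0.01, 0.73, 0.11], [-0.011, 0.762, 0.121]], "rotation": [[0, 0, 0], [0, 0, 0], [0, 0, 0], [0, 0.01, 0], [0, 0.01, 0], [0, 0.01, 0], [0, 0.01, 0], [0, 0.011, 0]]}}

```text
time_s: 17.35
eef_pos: [0.4823, 0.3128, 0.0801]
orientation: [0.026, 0.004, 1.0, -0.002]
force: [-0.2, -0.8, -1.7]
finger_gap: 0.237
grip_force: 97.8
```

Run:
```python
from onblade import *
lidpose("t1")
a=cv2.imread("pics/t1_top.png")[110:240,130:260]; b=cv2.imread("pics/t1_side.png")[90:220,190:320]
cv2.imwrite("pics/t1.png",cv2.resize(np.hstack([a,b]),(800,400),interpolation=2))
```

```text
t 17.35 tcp [482.3 312.8  80.1] yaw -0.5 tip 3.0 F [-0.2 -0.8 -1.7] gap 20.3 grip 97.8
err vs cmd mm [ 0.1   0.52 -0.97]
top lid centre in scraper frame [57.   3.7 -1.7] 121.0
side lid centre in scraper frame [50.7 -6.7  5.5] 148.4
```

View pics/t1.png

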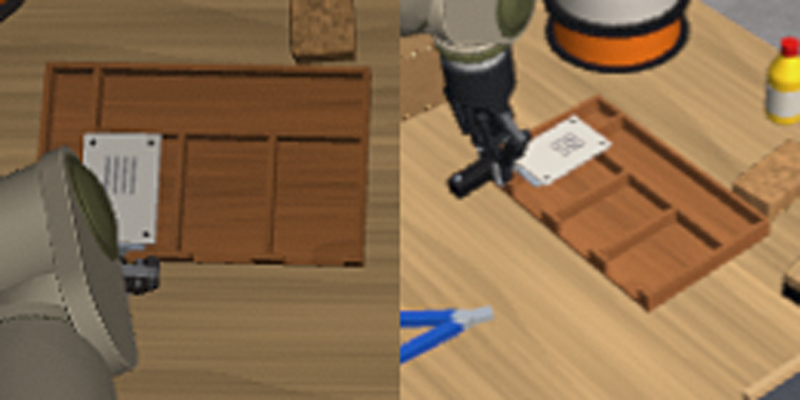

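```bash
sed -i 's/,150)$/,CAP)/; s/^m=.001/m=.001; CAP=1000/' fit.py
cat >> onblade.py <<'E'
def lidmask(z):
    """white region -> rectangle on the plane z (mm) in each camera"""
    for n in ("top","side"):
        f=cams.grab_frame(n); p,R=cur(); hsv=cv2.cvtColor(f["pixels"],cv2.COLOR_BGR2HSV)
        M=R.as_matrix(); c=p*1000-M[:,0]*90; q=proj(f,np.array([c[0],c[1],z])/1000)
        w=((hsv[...,1]<60)&(hsv[...,2]>150)).astype(np.uint8); w=cv2.morphologyEx(w,cv2.MORPH_CLOSE,np.ones((5,5)))
        k,lab,st,_=cv2.connectedComponentsWithStats(w); i=lab[int(q[1]),int(q[0])]
        v,u=np.where(lab==i); X=atz(f,np.stack([u,v],-1),z/1000)*1000
        print(n,i,len(u),cv2.minAreaRect(X[:,:2].astype(np.float32)))
E
python3 - <<'E'
from onblade import *
lidpose()
p,R=cur(); M=R.as_matrix(); c=p*1000+35*-M[:,0]-(27.4-10)*-M[:,2]+55*-M[:,0]; 
H=p*1000+35*(-M[:,0])-27.4*(-M[:,2]); top=H+55*(-M[:,0])+10*(-M[:,2]); print("lid top expected",top)
lidmask(top[2])
print("bay3",loc(TR,-5,62))
import fit as FT
F=[dict(np.load("top0.npz")),dict(np.load("side0.npz"))]
for f in F: print("tray",fit(tray,(.580,.250,-.5),[f],rng=(.006,.006,2)),"board",fit(board,(.564,-.248,-2.6),[f],rng=(.006,.006,2)))
E
```

```text
t 17.45 tcp [482.3 312.2  79.9] yaw -0.5 tip 2.9 F [-0.7 -0.2 -2.2] gap 20.5 grip 97.8
err vs cmd mm [ 0.04 -0.04 -1.13]
top lid centre in scraper frame [56.3  1.9  0.6] 237.2
side lid centre in scraper frame [54.1 -4.6  3.2] 336.9
lid top expected [573.14420308 310.70515098  67.48765213]
top 14 598 ((573.6674194335938, 313.0830383300781), (97.45510864257812, 66.66047668457031), 0.6470895409584045)
side 54 382 ((566.756103515625, 307.6239318847656), (114.13774108886719, 72.02749633789062), 1.2868671417236328)
bay3 (np.float64(576.0412355855783), np.float64(311.5412719074705))
tray (array([579.9, 246.1,  -0.9]), np.float64(92.3)) board (array([ 565.2, -245.8,   -2.8]), np.float64(201.3))
tray (array([ 5.808e+02,  2.466e+02, -2.000e-01]), np.float32(116.3)) board (array([ 566.4, -249.3,   -2.7]), np.float64(229.7))
```

Run:
```python
from fit import *
F=[dict(np.load("top0.npz")),dict(np.load("side0.npz"))]
def draw(f,M,p,img,o,s,col):
    c,si=np.cos(np.radians(p[2])),np.sin(np.radians(p[2])); R=np.array([[c,si,0],[-si,c,0],[0,0,1]])
    for a,b in M:
        q=(proj(f,np.array([a,b])@R+[p[0]/1e3,p[1]/1e3,0])-o+.5)*s; cv2.line(img,*[tuple(map(int,x)) for x in q],col,1)
out=[]
for f,(v0,v1,u0,u1),s in ((F[0],(122,203,135,258),6.4),):
    img=cv2.resize(f["pixels"][v0:v1,u0:u1],None,fx=s,fy=s,interpolation=cv2.INTER_CUBIC)
    img=cv2.convertScaleAbs(img,alpha=1.6,beta=0)
    draw(f,tray,(580.5,249.5,-.6),img,np.array([u0,v0]),s,(0,255,0))
    out.append(img)
cv2.imwrite("pics/tr.png",out[0]); print(out[0].shape)
```

```text
(518, 787, 3)
```

View pics/tr.png

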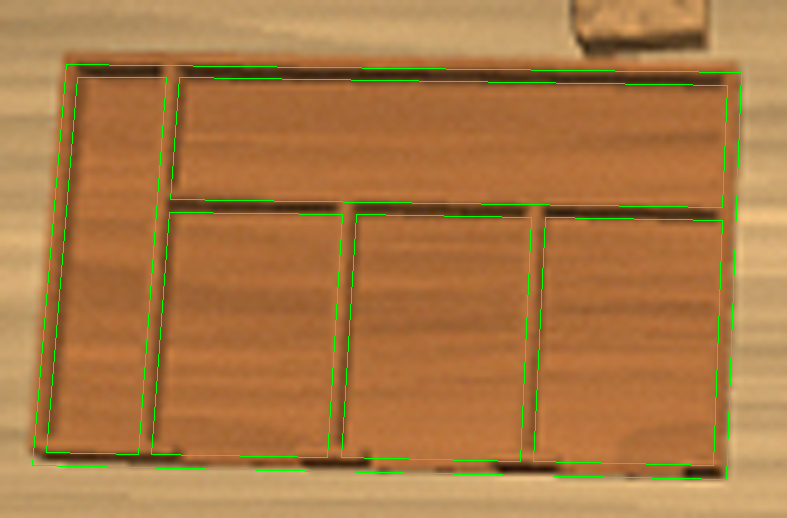

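The zoom shows the tray's walls line up with my model in y, but they lie about 11 px (4 mm) farther back in x. The dark bands are wall faces: the back wall's top edge is at row 53–66, and the front wall segments are at row 455–470 with notches centred at columns 240, 432 and 621. I'll correct the tray pose to (584, 248.3, -0.6°) and lower the lid.

```bash
sed -i 's/TR=\[[^]]*\]/TR=[584.0,248.3,-0.6]/' geo.py
python3 - <<'E'
from geo import *
print(S(TR,22.5,62.5,25,0),S(TR,22.5,62.5,7,0))
plan([S(TR,22.5,62.5,27,0),S(TR,22.5,62.5,7.5,0)],start=cur())
E
```

```text
(np.float64(487.16), np.float64(311.82), np.float64(52.4), -0.6, 0) (np.float64(487.16), np.float64(311.82), np.float64(34.4), -0.6, 0)
slide [[0,0,0.01],[0,0,0.02],[-0.01,0,0.05],[-0.01,0,0.07],[-0.01,0,0.09],[-0.01,0,0.11],[-0.02,0,0.12],[-0.017,0.002,0.131]]
rot [[0,0,0],[0,0.01,0],[0,0.01,0],[0,0.02,0],[0,0.02,0],[0,0.03,0],[0,0.03,0],[-0.002,0.033,0]]
slide [[0,0,0.01],[0,0,0.02],[0,0,0.03],[0,0,0.05],[0,0,0.07],[0,0,0.08],[0,0,0.09],[0,0,0.097]]
rot [[0,0,0],[0,0,0],[0,0,0],[0,0,0],[0,0,0],[0,0,0],[0,0,0],[0,0,0]]
```

{"api": "arm_command", "payload": {"jaw": [15, 15, 15, 15, 15, 15, 15, 15], "slide": [[0, 0, 0.01], [0, 0, 0.02], [-0.01, 0, 0.05], [-0.01, 0, 0.07], [-0.01, 0, 0.09], [-0.015, 0, 0.11], [-0.017, 0, 0.12], [-0.017, 0.002, 0.131]], "rotation": [[0, 0, 0], [0, 0.01, 0], [0, 0.01, 0], [0, 0.02, 0], [0, 0.02, 0], [0, 0.03, 0], [0, 0.03, 0], [0, 0.033, 0]]}}

```text
time_s: 18.65
eef_pos: [0.4871, 0.3125, 0.0541]
orientation: [-0.0, 0.005, 1.0, -0.001]
force: [0.4, -0.9, -1.8]
finger_gap: 0.241
grip_force: 97.8
```

Run:
```python
from onblade import *
lidpose()
p,R=cur(); lidmask(p[2]*1000-27.4+10)
print("bay3",loc(TR,-5,62))
f=cams.grab_frame("side"); cv2.imwrite("pics/t2.png",cv2.resize(f["pixels"][100:190,210:310],None,fx=6,fy=6,interpolation=2))
```

```text
t 18.65 tcp [487.1 312.5  54.1] yaw -0.5 tip -0.0 F [ 0.4 -0.9 -1.8] gap 20.6 grip 97.8
err vs cmd mm [-0.12  0.58 19.15]
top lid centre in scraper frame [56.1  2.   0.8] 229.4
side lid centre in scraper frame [52.9 -5.4  2.2] 326.6
top 13 458 ((576.9892578125, 313.327392578125), (96.5737075805664, 67.2179946899414), 0.17128628492355347)
side 53 352 ((571.1610717773438, 308.5529479980469), (71.67513275146484, 108.4916763305664), 89.40717315673828)
bay3 (np.float64(579.6495247683797), np.float64(310.348959421243))
```

View pics/t2.png

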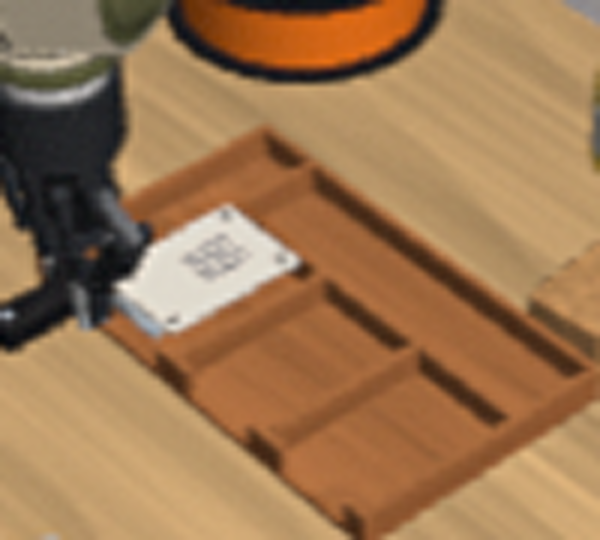

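The lid hovers over the left bay, and its corners at crop (175,320), (298,262) and (228,208) all sit inside the walls. I'll lower it.

{"api": "arm_command", "payload": {"jaw": [15, 15, 15, 15, 15, 15, 15, 15], "slide": [[0, 0, 0.01], [0, 0, 0.02], [0, 0, 0.035], [0, 0, 0.05], [0, 0, 0.065], [0, 0, 0.08], [0, 0, 0.09], [0, 0, 0.098]], "rotation": [[0, 0, 0], [0, 0, 0], [0, 0, 0], [0, 0, 0], [0, 0, 0], [0, 0, 0], [0, 0, 0], [0, 0, 0]]}}

```text
time_s: 19.9
eef_pos: [0.4871, 0.3124, 0.0345]
orientation: [-0.0, 0.005, 1.0, -0.001]
force: [0.3, 0.3, -2.3]
finger_gap: 0.24
grip_force: 97.8
```

Run:
```python
from onblade import *
lidpose()
p,R=cur(); C=cloud(cams.grab_frame("side"));
for dx in (60,85,110): 
    f=cams.grab_frame("side"); q=proj(f,np.array([p[0]+dx/1e3,p[1]+.0,.017])).round().astype(int); print(dx,np.nanmedian(C[q[1]-1:q[1]+2,q[0]-1:q[0]+2,2])*1000+2.7)
```

```text
t 19.9 tcp [487.1 312.4  34.5] yaw -0.5 tip -0.0 F [ 0.3  0.3 -2.3] gap 20.5 grip 97.8
err vs cmd mm [-0.13  0.48 -0.45]
top lid centre in scraper frame [56.   2.2  0.1] 219.4
side lid centre in scraper frame [53.8 -1.9 -0.4] 349.0
60 17.71225577854747
85 17.30999514794929
110 16.94697562362776
```

{"api": "arm_command", "payload": {"jaw": [15, 15, 15, 15, 15, 15, 15, 15], "slide": [[0.02, 0, 0], [0.06, 0, 0], [0.11, 0, 0], [0.17, 0, 0], [0.23, 0, 0], [0.29, 0, 0], [0.34, 0, 0], [0.37, 0, 0]], "rotation": [[0, 0, 0], [0, 0, 0], [0, 0, 0], [0, 0, 0], [0, 0, 0], [0, 0, 0], [0, 0, 0], [0, 0, 0]]}}

```text
time_s: 21.2
eef_pos: [0.4124, 0.3132, 0.0347]
orientation: [-0.0, 0.005, 1.0, -0.001]
force: [-0.4, 0.4, -1.8]
finger_gap: 0.239
grip_force: 97.9
```

Run:
```python
from onblade import *
state()
F=[cams.grab_frame("top"),cams.grab_frame("side")]
for f in F: print(fit(lid,(.574,.310,-.6),[f],dz=-.008,rng=(.012,.008,5)),fit(lid,(.574,.310,-.6),[f],dz=-.005,rng=(.012,.008,5)))
cv2.imwrite("pics/t3.png",cv2.resize(F[1]["pixels"][100:190,210:310],None,fx=6,fy=6,interpolation=2))
for z,o in ((.53,0),):
    f=F[1];C=cloud(f)
    for x in(545,570,595,610): q=proj(f,np.array([x/1e3,.313,.014])).round().astype(int); print(x,np.nanmedian(C[q[1]-1:q[1]+2,q[0]-1:q[0]+2,2])*1000+2.7)
```

```text
t 21.2 tcp [412.4 313.2  34.7] yaw -0.5 tip -0.0 F [-0.4  0.4 -1.8] gap 20.4 grip 97.9
err vs cmd mm [-74.77   1.26  -0.25]
(array([576.7, 314.8,  -1.2]), np.float64(290.4)) (array([575.8, 313.9,  -1.2]), np.float64(290.0))
(array([574.7, 312.7,  -0.8]), np.float64(344.3)) (array([572.5, 309.9,  -0.7]), np.float64(342.8))
545 16.75930116730397
570 12.34121249927519
595 14.22263130830786
610 12.48919541713892
```

View pics/t3.png

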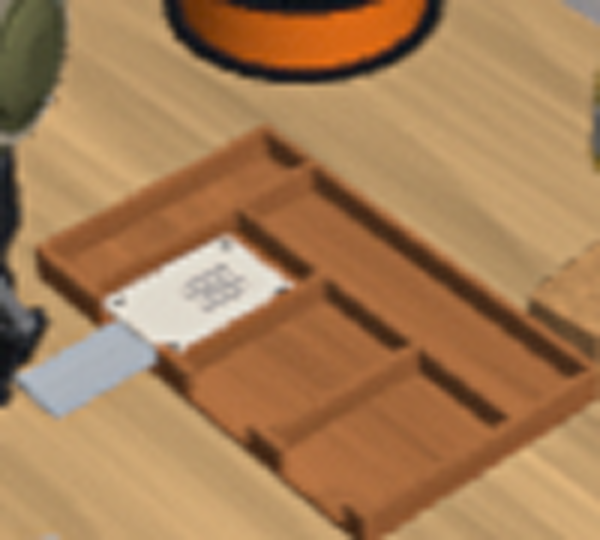

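```bash
sed -i 's/TR=\[[^]]*\]/TR=[585.3,248.5,-0.6]/; s/BO=\[[^]]*\]/BO=[563.0,-248.5,-2.6]/' geo.py
python3 - <<'E'
from geo import *
xl,yM=inv(BO,557.2,-253.5); print(xl,yM)
g=S(BO,-85,yM,20,-1.5); print(g)
p=cur()[0]*1000
plan([(p[0]-35,p[1],p[2]+2,-.6,0),(375,180,90,-2.6,-1.5),(368,-10,90,-2.6,-1.5),(g[0],-200,70,-2.6,-1.5),g],start=cur())
E
```

```text
-5.567214364139832 -5.257958180103244
(np.float64(358.73), np.float64(-244.49), np.float64(50.53), -2.6, -1.5)
slide [[0.01,0,0],[0.03,0,0],[0.06,0,0],[0.09,0,-0.01],[0.12,0,-0.01],[0.15,0,-0.01],[0.17,0,-0.01],[0.175,-0.002,-0.01]]
rot [[0,0,0],[0,0,0],[0,0,0],[0,0,0],[0,0,0],[0,0,0],[0,0,0],[-0.002,0,0.001]]
slide [[0,-0.04,-0.02],[0,-0.13,-0.05],[0,-0.23,-0.09],[0,-0.35,-0.14],[0,-0.46,-0.18],[0,-0.56,-0.22],[0,-0.63,-0.25],[0.005,-0.665,-0.267]]
rot [[0,0,0],[0,0,0],[0,0.01,0.01],[0,0.01,0.01],[0,0.01,0.02],[0,0.01,0.02],[0,0.02,0.02],[0,0.016,0.022]]
slide [[0,-0.06,0],[0,-0.18,0],[0,-0.33,0],[0,-0.49,0],[-0.01,-0.66,0],[-0.01,-0.8,0],[-0.01,-0.9,0],[-0.008,-0.951,0.001]]
rot [[0,0,0],[0,0,0],[0,0,0],[0,0,0],[0,0,0],[0,0,0],[0,0,0],[0,0,0]]
slide [[0,-0.06,0.01],[0,-0.18,0.02],[0,-0.33,0.03],[0,-0.49,0.05],[0,-0.66,0.07],[0,-0.8,0.08],[0,-0.9,0.1],[0.001,-0.951,0.1]]
rot [[0,0,0],[0,0,0],[0,0,0],[0,0,0],[0,0,0],[0,0,0],[0,0,0],[0,0,0]]
slide [[0,-0.01,0.01],[0,-0.04,0.02],[0,-0.08,0.03],[-0.01,-0.12,0.05],[-0.01,-0.15,0.07],[-0.01,-0.19,0.08],[-0.01,-0.21,0.09],[-0.013,-0.222,0.097]]
rot [[0,0,0],[0,0,0],[0,0,0],[0,0,0],[0,0,0],[0,0,0],[0,0,0],[0,0,0]]
```

The left bay holds lid 1, which rests against the front wall. The blade tip is still under its front edge near crop (140,335). I'll withdraw fully and go on to the middle lid.

{"api": "arm_command", "payload": {"jaw": [15, 15, 15, 15, 15, 15, 15, 15], "slide": [[0.01, 0, 0], [0.03, 0, 0], [0.06, 0, 0], [0.09, 0, 0], [0.12, 0, 0], [0.15, 0, 0], [0.17, 0, -0.01], [0.175, -0.002, -0.01]], "rotation": [[0, 0, 0], [0, 0, 0], [0, 0, 0], [0, 0, 0], [0, 0, 0], [0, 0, 0], [0, 0, 0], [0, 0, 0]]}}

```text
time_s: 22.3
eef_pos: [0.3779, 0.3131, 0.0369]
orientation: [0.0, 0.005, 1.0, -0.001]
force: [-0.3, 0.4, -0.5]
finger_gap: 0.241
grip_force: 97.8
```

{"api": "arm_command", "payload": {"jaw": [15, 15, 15, 15, 15, 15, 15, 15], "slide": [[0, -0.04, -0.02], [0, -0.13, -0.05], [0, -0.23, -0.09], [0, -0.35, -0.14], [0, -0.46, -0.18], [0, -0.56, -0.22], [0, -0.63, -0.25], [0.005, -0.665, -0.267]], "rotation": [[0, 0, 0], [0, 0, 0], [0, 0.01, 0.01], [0, 0.01, 0.01], [0, 0.01, 0.02], [0, 0.01, 0.02], [0, 0.02, 0.02], [0, 0.016, 0.022]]}}

```text
time_s: 23.3
eef_pos: [0.3761, 0.1793, 0.0909]
orientation: [-0.012, 0.023, 1.0, -0.001]
force: [0.2, 0.1, -0.8]
finger_gap: 0.24
grip_force: 97.9
```

{"api": "arm_command", "payload": {"jaw": [15, 15, 15, 15, 15, 15, 15, 15], "slide": [[0, -0.06, 0], [0, -0.18, 0], [0, -0.33, 0], [0, -0.49, 0], [-0.01, -0.66, 0], [-0.01, -0.8, 0], [-0.01, -0.9, 0], [-0.008, -0.951, 0.001]], "rotation": [[0, 0, 0], [0, 0, 0], [0, 0, 0], [0, 0, 0], [0, 0, 0], [0, 0, 0], [0, 0, 0], [0, 0, 0]]}}

```text
time_s: 24.3
eef_pos: [0.3688, -0.0106, 0.0907]
orientation: [-0.013, 0.022, 1.0, -0.001]
force: [0.4, 0.1, -0.7]
finger_gap: 0.241
grip_force: 97.9
```

{"api": "arm_command", "payload": {"jaw": [15, 15, 15, 15, 15, 15, 15, 15], "slide": [[0, -0.06, 0.01], [0, -0.18, 0.02], [0, -0.33, 0.03], [0, -0.49, 0.05], [0, -0.66, 0.07], [0, -0.8, 0.08], [0, -0.9, 0.1], [0.001, -0.951, 0.1]], "rotation": [[0, 0, 0], [0, 0, 0], [0, 0, 0], [0, 0, 0], [0, 0, 0], [0, 0, 0], [0, 0, 0], [0, 0, 0]]}}

```text
time_s: 25.3
eef_pos: [0.3597, -0.2005, 0.0712]
orientation: [-0.013, 0.022, 1.0, -0.001]
force: [-0.2, 0.5, -1.1]
finger_gap: 0.241
grip_force: 97.9
```

Run:
```python
from onblade import *
state()
F=[cams.grab_frame("top"),cams.grab_frame("side")]
for n,M,p in [("lidM",lid,(.558,-.253,1)),("lidR",lid,(.547,-.349,-10))]:
    print(n,fit(M,p,F[:1],rng=(.03,.03,12)),fit(M,p,F[1:],rng=(.03,.03,12)))
for f in F: print("lid in bay",fit(lid,(.574,.310,-.6),[f],dz=-.008,rng=(.012,.008,5)))
```

```text
t 25.3 tcp [ 359.7 -200.5   71.2] yaw -2.5 tip -1.5 F [-0.2  0.5 -1.1] gap 20.6 grip 97.9
err vs cmd mm [ 0.87 43.97 20.6 ]
lidM (array([ 559.1, -252. ,    1. ]), np.float64(294.7)) (array([ 555.9, -255.4,    1.2]), np.float64(372.4))
lidR (array([ 548.3, -348.2,  -10.8]), np.float64(279.1)) (array([ 546.1, -351.4,  -10.5]), np.float64(363.7))
lid in bay (array([5.761e+02, 3.142e+02, 1.000e-01]), np.float64(318.1))
lid in bay (array([582.6, 318. ,  -4.6]), np.float64(23.0))
```

Run:
```python
from geo import *
x,y=inv(BO,557.5,-253.7)
plan([S(BO,-85,y,13.6,-1.5),S(BO,-35,y,13.3,-1.5),S(BO,15,y,13.3,-1.5),S(BO,47,y,13.3,-1.5)],start=cur())
```

```text
slide [[0,-0.01,0.01],[0,-0.04,0.03],[0,-0.08,0.05],[0,-0.11,0.07],[0,-0.15,0.09],[-0.01,-0.19,0.12],[-0.01,-0.21,0.13],[-0.007,-0.221,0.137]]
rot [[0,0,0],[0,0,0],[0,0,0],[0,0,0],[0,0,0],[0,0,0],[0,0,0],[-0.002,0.001,0.001]]
slide [[-0.01,0,0],[-0.05,0,0],[-0.09,0,0],[-0.13,0,0],[-0.17,0,0],[-0.21,0,0],[-0.24,0,0],[-0.25,0,-0.005]]
rot [[0,0,0],[0,0,0],[0,0,0],[0,0,0],[0,0,0],[0,0,0],[0,0,0],[0,0,0]]
slide [[-0.01,0,0],[-0.05,0,0],[-0.09,0,0],[-0.13,0,0],[-0.17,0,0],[-0.21,0,-0.01],[-0.24,0,-0.01],[-0.25,0,-0.007]]
rot [[0,0,0],[0,0,0],[0,0,0],[0,0,0],[0,0,0],[0,0,0],[0,0,0],[0,0,0]]
slide [[-0.01,0,0],[-0.03,0,0],[-0.06,0,0],[-0.08,0,0],[-0.11,0,0],[-0.13,0,0],[-0.15,0,0],[-0.16,0,-0.004]]
rot [[0,0,0],[0,0,0],[0,0,0],[0,0,0],[0,0,0],[0,0,0],[0,0,0],[0,0,0]]
```

{"api": "arm_command", "payload": {"jaw": [15, 15, 15, 15, 15, 15, 15, 15], "slide": [[0, -0.01, 0.01], [0, -0.04, 0.03], [0, -0.08, 0.05], [0, -0.11, 0.07], [0, -0.15, 0.09], [-0.005, -0.19, 0.12], [-0.007, -0.21, 0.13], [-0.007, -0.221, 0.137]], "rotation": [[0, 0, 0], [0, 0, 0], [0, 0, 0], [0, 0, 0], [0, 0, 0], [0, 0, 0], [0, 0, 0], [0, 0, 0]]}}

```text
time_s: 26.4
eef_pos: [0.3587, -0.2444, 0.0441]
orientation: [-0.013, 0.022, 1.0, -0.001]
force: [-0.5, 0.2, -1.1]
finger_gap: 0.24
grip_force: 97.9
```

{"api": "arm_command", "payload": {"jaw": [15, 15, 15, 15, 15, 15, 15, 15], "slide": [[-0.02, 0, 0], [-0.05, 0, 0], [-0.09, 0, 0], [-0.13, 0, 0], [-0.17, 0, -0.003], [-0.2, 0, -0.004], [-0.23, 0, -0.005], [-0.25, 0, -0.005]], "rotation": [[0, 0, 0], [0, 0, 0], [0, 0, 0], [0, 0, 0], [0, 0, 0], [0, 0, 0], [0, 0, 0], [0, 0, 0]]}}

```text
time_s: 27.4
eef_pos: [0.409, -0.2464, 0.0439]
orientation: [-0.013, 0.022, 1.0, -0.001]
force: [-0.2, -0.4, -0.6]
finger_gap: 0.243
grip_force: 97.9
```

{"api": "arm_command", "payload": {"jaw": [15, 15, 15, 15, 15, 15, 15, 15], "slide": [[-0.02, 0, 0], [-0.05, 0, 0], [-0.09, 0, -0.002], [-0.13, 0, -0.003], [-0.17, 0, -0.005], [-0.2, 0, -0.006], [-0.23, 0, -0.007], [-0.25, 0, -0.007]], "rotation": [[0, 0, 0], [0, 0, 0], [0, 0, 0], [0, 0, 0], [0, 0, 0], [0, 0, 0], [0, 0, 0], [0, 0, 0]]}}

```text
time_s: 28.4
eef_pos: [0.4589, -0.2486, 0.0441]
orientation: [-0.013, 0.022, 1.0, -0.001]
force: [-0.5, -1.0, -2.3]
finger_gap: 0.238
grip_force: 97.8
```

Run:
```python
from onblade import *
state()
F=[cams.grab_frame("top"),cams.grab_frame("side")]
for f in F: print("lidM",fit(lid,(.580,-.254,-1),[f],dz=.001,rng=(.025,.015,6)))
```

```text
t 28.4 tcp [ 458.9 -248.6   44.1] yaw -2.5 tip -1.4 F [-0.5 -1.  -2.3] gap 20.3 grip 97.8
err vs cmd mm [-31.61   2.09   0.24]
lidM (array([ 581.1, -254. ,   -1.4]), np.float64(179.5))
lidM (array([ 577.8, -257.6,   -2. ]), np.float64(255.1))
```

{"api": "arm_command", "payload": {"jaw": [15, 15, 15, 15, 15, 15, 15, 15], "slide": [[-0.01, 0, 0], [-0.03, 0, 0], [-0.055, 0, 0], [-0.08, 0, 0], [-0.105, 0, -0.002], [-0.13, 0, -0.003], [-0.15, 0, -0.004], [-0.155, 0, -0.004]], "rotation": [[0, 0, 0], [0, 0, 0], [0, 0, 0], [0, 0, 0], [0, 0, 0], [0, 0, 0], [0, 0, 0], [0, 0, 0]]}}

```text
time_s: 29.5
eef_pos: [0.4898, -0.2499, 0.0441]
orientation: [-0.013, 0.022, 1.0, -0.001]
force: [-1.5, -0.1, -0.6]
finger_gap: 0.235
grip_force: 97.8
```

{"api": "arm_command", "payload": {"jaw": [15, 15, 15, 15, 15, 15, 15, 15], "slide": [[0, 0, -0.005], [0.005, 0, -0.01], [0.01, 0, -0.02], [0.012, 0, -0.03], [0.014, 0, -0.04], [0.015, 0, -0.05], [0.015, 0, -0.06], [0.015, 0, -0.06]], "rotation": [[0, 0, 0], [0, -0.01, 0], [0, -0.015, 0], [0, -0.02, 0], [0, -0.03, 0], [0, -0.035, 0], [0, -0.038, 0], [0, -0.038, 0.001]]}}

```text
time_s: 30.5
eef_pos: [0.4869, -0.2498, 0.0564]
orientation: [0.017, 0.023, 1.0, -0.002]
force: [0.7, 0.5, -1.4]
finger_gap: 0.241
grip_force: 97.9
```

{"api": "arm_command", "payload": {"jaw": [15, 15, 15, 15, 15, 15, 15, 15], "slide": [[0, 0, -0.02], [0.01, 0, -0.06], [0.02, 0, -0.11], [0.03, 0, -0.16], [0.04, 0, -0.22], [0.05, 0, -0.27], [0.06, 0, -0.3], [0.064, 0, -0.317]], "rotation": [[0, 0, 0], [0, 0, 0], [0, -0.01, 0], [0, -0.01, 0], [0, -0.02, 0], [0, -0.02, 0], [0, -0.02, 0], [0, -0.022, 0]]}}

```text
time_s: 31.5
eef_pos: [0.4718, -0.2489, 0.1195]
orientation: [0.035, 0.023, 0.999, -0.003]
force: [0.6, -0.1, -1.9]
finger_gap: 0.236
grip_force: 97.9
```

```bash
sed -i 's/BO=\[[^]]*\]/BO=[560.8,-248.5,-2.6]/' geo.py
python3 - <<'E'
from onblade import *
lidpose()
s=S(TR,22.5,-24,45,2); print(s)
plan([(470,-110,115,-1.5,4),(474,50,110,-.6,4),s],start=cur())
E
```

```text
t 31.5 tcp [ 471.8 -248.9  119.5] yaw -2.6 tip 4.0 F [ 0.6 -0.1 -1.9] gap 20.1 grip 97.9
err vs cmd mm [-18.68   1.72  75.64]
top lid centre in scraper frame [58.   0.7 -0.1] 184.7
side lid centre in scraper frame [55.5 -4.2  0.6] 229.3
(np.float64(486.67), np.float64(225.53), np.float64(68.2), -0.6, 2)
slide [[0,0.04,0],[0.01,0.13,0],[0.01,0.24,0.01],[0.02,0.36,0.01],[0.03,0.48,0.01],[0.04,0.58,0.01],[0.04,0.66,0.02],[0.042,0.694,0.016]]
rot [[0,0,0],[0,0,0],[0,0,0],[0,0,-0.01],[0,0,-0.01],[0,0,-0.01],[0,0,-0.01],[-0.003,0,-0.012]]
slide [[0,0.05,0],[0,0.15,0],[0,0.28,0.01],[0,0.42,0.01],[0,0.55,0.02],[0,0.67,0.02],[0,0.76,0.02],[0.003,0.8,0.025]]
rot [[0,0,0],[0,0,0],[0,0,0],[0,0,-0.01],[0,0,-0.01],[0,0,-0.01],[0,0,-0.01],[-0.001,0,-0.01]]
slide [[0,0.05,0.01],[-0.01,0.17,0.04],[-0.01,0.31,0.07],[-0.02,0.46,0.11],[-0.03,0.61,0.15],[-0.03,0.74,0.18],[-0.04,0.83,0.2],[-0.039,0.878,0.212]]
rot [[0,0,0],[0,0,0],[0,0.01,0],[0,0.01,0],[0,0.02,0],[0,0.02,0],[0,0.02,0],[0,0.022,0]]
```

{"api": "arm_command", "payload": {"jaw": [15, 15, 15, 15, 15, 15, 15, 15], "slide": [[0, 0.04, 0], [0.01, 0.13, 0], [0.01, 0.24, 0.01], [0.02, 0.36, 0.01], [0.03, 0.48, 0.01], [0.04, 0.58, 0.01], [0.04, 0.66, 0.016], [0.042, 0.694, 0.016]], "rotation": [[0, 0, 0], [0, 0, 0], [0, 0, 0], [0, 0, -0.01], [0, 0, -0.01], [0, 0, -0.01], [0, 0, -0.01], [-0.003, 0, -0.012]]}}

```text
time_s: 32.6
eef_pos: [0.4702, -0.1088, 0.1148]
orientation: [0.035, 0.013, 0.999, -0.0]
force: [-1.0, -0.5, -1.8]
finger_gap: 0.237
grip_force: 97.8
```

{"api": "arm_command", "payload": {"jaw": [15, 15, 15, 15, 15, 15, 15, 15], "slide": [[0, 0.05, 0], [0, 0.15, 0], [0, 0.28, 0.01], [0, 0.42, 0.01], [0, 0.55, 0.02], [0, 0.67, 0.02], [0, 0.76, 0.02], [0.003, 0.8, 0.025]], "rotation": [[0, 0, 0], [0, 0, 0], [0, 0, 0], [0, 0, -0.01], [0, 0, -0.01], [0, 0, -0.01], [0, 0, -0.01], [-0.001, 0, -0.01]]}}

```text
time_s: 33.6
eef_pos: [0.4742, 0.0507, 0.1098]
orientation: [0.035, 0.005, 0.999, 0.0]
force: [1.4, -0.7, -1.3]
finger_gap: 0.24
grip_force: 97.9
```

{"api": "arm_command", "payload": {"jaw": [15, 15, 15, 15, 15, 15, 15, 15], "slide": [[0, 0.05, 0.01], [-0.01, 0.17, 0.04], [-0.01, 0.31, 0.07], [-0.02, 0.46, 0.11], [-0.03, 0.61, 0.15], [-0.03, 0.74, 0.18], [-0.04, 0.84, 0.2], [-0.039, 0.885, 0.212]], "rotation": [[0, 0, 0], [0, 0, 0], [0, 0.01, 0], [0, 0.01, 0], [0, 0.02, 0], [0, 0.02, 0], [0, 0.02, 0], [0, 0.022, 0]]}}

```text
time_s: 34.6
eef_pos: [0.4866, 0.2276, 0.0678]
orientation: [0.017, 0.005, 1.0, 0.0]
force: [-0.1, 0.3, -1.6]
finger_gap: 0.242
grip_force: 97.9
```

Run:
```python
from onblade import *
lidpose("u")
plan([S(TR,21.5,-22.5,27,0),S(TR,21.5,-22.5,7.3,0)],start=cur())
p=cur()[0]*1000; lidmask(p[2]-27.4+12); print("bay2",loc(TR,-5,-24))
```

```text
t 34.6 tcp [486.6 227.6  67.8] yaw -0.6 tip 2.0 F [-0.1  0.3 -1.6] gap 20.7 grip 97.9
err vs cmd mm [-0.03  2.06 -0.53]
top lid centre in scraper frame [57.  -0.7  0.5] 216.8
side lid centre in scraper frame [54.4 -7.2  1.1] 304.0
slide [[0,0,0],[0,0,0.01],[0,0,0.02],[0,0,0.03],[0,0,0.05],[0,0,0.06],[0,0,0.06],[0.002,-0.001,0.067]]
rot [[0,0,0],[0,0,0],[0,0.01,0],[0,0.01,0],[0,0.02,0],[0,0.02,0],[0,0.02,0],[0,0.022,0]]
slide [[0,0,0.01],[0,0,0.02],[0,0,0.03],[0,0,0.05],[0,0,0.07],[0,0,0.08],[0,0,0.09],[0,0,0.098]]
rot [[0,0,0],[0,0,0],[0,0,0],[0,0,0],[0,0,0],[0,0,0],[0,0,0],[0,0,0]]
top 0 233940 ((529.135498046875, 2.01446533203125), (1317.122802734375, 1888.7567138671875), 0.7184723615646362)
side 41 459 ((572.9638671875, 245.29840087890625), (122.55030822753906, 111.40768432617188), 88.4993896484375)
bay2 (np.float64(580.0489513343825), np.float64(224.55367485580894))
```

{"api": "arm_command", "payload": {"jaw": [15, 15, 15, 15, 15, 15, 15, 15], "slide": [[0, 0, 0], [0, 0, 0.01], [0, 0, 0.02], [0, 0, 0.03], [0, 0, 0.045], [0, 0, 0.055], [0, 0, 0.062], [0, 0, 0.067]], "rotation": [[0, 0, 0], [0, 0, 0], [0, 0.01, 0], [0, 0.01, 0], [0, 0.02, 0], [0, 0.02, 0], [0, 0.02, 0], [0, 0.022, 0]]}}

```text
time_s: 35.8
eef_pos: [0.4871, 0.227, 0.0547]
orientation: [-0.0, 0.005, 1.0, 0.0]
force: [-0.4, 1.1, -1.9]
finger_gap: 0.239
grip_force: 97.9
```

{"api": "arm_command", "payload": {"jaw": [15, 15, 15, 15, 15, 15, 15, 15], "slide": [[0, 0, 0.01], [0, 0, 0.02], [0, 0, 0.035], [0, 0, 0.05], [0, 0, 0.065], [0, 0, 0.08], [0, 0, 0.09], [0, 0, 0.098]], "rotation": [[0, 0, 0], [0, 0, 0], [0, 0, 0], [0, 0, 0], [0, 0, 0], [0, 0, 0], [0, 0, 0], [0, 0, 0]]}}

```text
time_s: 36.8
eef_pos: [0.4872, 0.227, 0.0351]
orientation: [-0.0, 0.005, 1.0, 0.0]
force: [0.0, -0.3, -1.7]
finger_gap: 0.24
grip_force: 97.9
```

Run:
```python
from onblade import *
lidpose()
p,R=cur(); f=cams.grab_frame("side"); C=cloud(f)
for dx in (60,85,110): 
  for dy in (-20,0,20):
    q=proj(f,np.array([p[0]+dx/1e3,p[1]+dy/1e3,.017])).round().astype(int); print(dx,dy,round(np.nanmedian(C[q[1]-1:q[1]+2,q[0]-1:q[0]+2,2])*1000+2.7,1),end="; ")
```

```text
t 36.8 tcp [487.2 227.   35.1] yaw -0.6 tip -0.0 F [ 0.  -0.3 -1.7] gap 20.5 grip 97.9
err vs cmd mm [0.59 0.01 0.27]
top lid centre in scraper frame [58.8 -1.   0.5] 212.8
side lid centre in scraper frame [54.8 -2.9 -0.6] 332.3
60 -20 16.1; 60 0 18.1; 60 20 120.8; 85 -20 17.5; 85 0 17.3; 85 20 17.6; 110 -20 17.9; 110 0 16.0; 110 20 17.5;
```

Run:
```python
from geo import *
x,y=inv(BO,547.3,-349.8); print(x,y)
p=cur()[0]*1000; g=S(BO,-92,y,40,-1.5); print(g)
plan([(p[0]-110,p[1],p[2],-.6,0),(370,100,95,-2.6,-1.5),(360,-90,95,-2.6,-1.5),(g[0],-270,95,-2.6,-1.5),g],start=cur())
```

```text
-8.890831994681239 -101.80811905954434
(np.float64(345.16), np.float64(-340.62), np.float64(70.53), -2.6, -1.5)
slide [[0.03,0,0],[0.1,0,0],[0.19,0,0],[0.29,0,0],[0.38,0,0],[0.46,-0.01,0],[0.52,-0.01,0],[0.55,-0.006,0]]
rot [[0,0,0],[0,0,0],[0,0,0],[0,0,0],[0,0,0],[0,0,0],[0,0,0],[0,0,0]]
slide [[0,-0.04,-0.02],[0.01,-0.12,-0.06],[0.01,-0.22,-0.1],[0.02,-0.33,-0.16],[0.02,-0.44,-0.21],[0.02,-0.53,-0.25],[0.03,-0.6,-0.28],[0.029,-0.635,-0.299]]
rot [[0,0,0],[0,0,0],[0,0.01,0.01],[0,0.01,0.01],[0,0.01,0.02],[0,0.01,0.02],[0,0.02,0.02],[0,0.017,0.022]]
slide [[0,-0.06,0],[0,-0.18,0],[0,-0.33,0],[0,-0.49,0],[0,-0.66,0],[0.01,-0.8,0],[0.01,-0.9,0],[0.007,-0.951,0]]
rot [[0,0,0],[0,0,0],[0,0,0],[0,0,0],[0,0,0],[0,0,0],[0,0,0],[0,0,0]]
slide [[0,-0.05,0],[0.01,-0.17,0],[0.01,-0.32,0],[0.02,-0.47,0],[0.02,-0.62,0],[0.03,-0.76,0],[0.03,-0.86,0],[0.033,-0.903,0.001]]
rot [[0,0,0],[0,0,0],[0,0,0],[0,0,0],[0,0,0],[0,0,0],[0,0,0],[0,0,0]]
slide [[0,-0.02,0.01],[0,-0.07,0.02],[-0.01,-0.12,0.04],[-0.01,-0.18,0.06],[-0.01,-0.24,0.08],[-0.02,-0.3,0.1],[-0.02,-0.33,0.12],[-0.019,-0.352,0.122]]
rot [[0,0,0],[0,0,0],[0,0,0],[0,0,0],[0,0,0],[0,0,0],[0,0,0],[0,0,0]]
```

{"api": "arm_command", "payload": {"jaw": [15, 15, 15, 15, 15, 15, 15, 15], "slide": [[0.03, 0, 0], [0.1, 0, 0], [0.19, 0, 0], [0.29, 0, 0], [0.38, 0, 0], [0.46, 0, 0], [0.52, 0, 0], [0.55, 0, 0]], "rotation": [[0, 0, 0], [0, 0, 0], [0, 0, 0], [0, 0, 0], [0, 0, 0], [0, 0, 0], [0, 0, 0], [0, 0, 0]]}}

```text
time_s: 37.95
eef_pos: [0.3767, 0.2282, 0.0353]
orientation: [0.0, 0.005, 1.0, 0.0]
force: [0.1, -0.2, -1.4]
finger_gap: 0.239
grip_force: 97.9
```

{"api": "arm_command", "payload": {"jaw": [15, 15, 15, 15, 15, 15, 15, 15], "slide": [[0, -0.04, -0.02], [0.01, -0.12, -0.06], [0.01, -0.22, -0.1], [0.02, -0.33, -0.16], [0.02, -0.44, -0.21], [0.02, -0.53, -0.25], [0.03, -0.6, -0.28], [0.029, -0.635, -0.299]], "rotation": [[0, 0, 0], [0, 0, 0], [0, 0.01, 0.01], [0, 0.01, 0.01], [0, 0.01, 0.02], [0, 0.01, 0.02], [0, 0.02, 0.02], [0, 0.017, 0.022]]}}

```text
time_s: 38.95
eef_pos: [0.3702, 0.1002, 0.0954]
orientation: [-0.013, 0.023, 1.0, 0.0]
force: [0.9, -0.2, -0.7]
finger_gap: 0.242
grip_force: 98.0
```

{"api": "arm_command", "payload": {"jaw": [15, 15, 15, 15, 15, 15, 15, 15], "slide": [[0, -0.06, 0], [0, -0.18, 0], [0, -0.33, 0], [0, -0.49, 0], [0, -0.66, 0], [0.01, -0.8, 0], [0.01, -0.9, 0], [0.007, -0.951, 0]], "rotation": [[0, 0, 0], [0, 0, 0], [0, 0, 0], [0, 0, 0], [0, 0, 0], [0, 0, 0], [0, 0, 0], [0, 0, 0]]}}

```text
time_s: 39.95
eef_pos: [0.3598, -0.0896, 0.0948]
orientation: [-0.014, 0.023, 1.0, 0.0]
force: [0.6, 0.4, -1.2]
finger_gap: 0.24
grip_force: 97.9
```

{"api": "arm_command", "payload": {"jaw": [15, 15, 15, 15, 15, 15, 15, 15], "slide": [[0, -0.05, 0], [0.01, -0.17, 0], [0.01, -0.32, 0], [0.02, -0.47, 0], [0.02, -0.62, 0], [0.03, -0.76, 0], [0.03, -0.86, 0], [0.033, -0.903, 0]], "rotation": [[0, 0, 0], [0, 0, 0], [0, 0, 0], [0, 0, 0], [0, 0, 0], [0, 0, 0], [0, 0, 0], [0, 0, 0]]}}

```text
time_s: 40.95
eef_pos: [0.3453, -0.2694, 0.095]
orientation: [-0.013, 0.023, 1.0, 0.0]
force: [-0.1, 0.1, -1.1]
finger_gap: 0.239
grip_force: 97.9
```

Run:
```python
from onblade import *
state()
F=[cams.grab_frame("top"),cams.grab_frame("side")]
for n,M,p,dz in [("lidR",lid,(.547,-.349,-10),0),("lid1",lid,(.576,.312,-.6),-.008),("lid2",lid,(.576,.226,-.6),-.008)]:
    r=(.03,.03,12) if dz==0 else (.012,.009,4)
    print(n,fit(M,p,F[:1],dz=dz,rng=r),fit(M,p,F[1:],dz=dz,rng=r))
cv2.imwrite("pics/v.png",F[1]["pixels"][60:350,150:450])
x,y=inv(BO,547.3,-349.8)
plan([S(BO,-92,y,13.6,-1.5),S(BO,-35,y,13.3,-1.5),S(BO,12,y,13.3,-1.5)],start=cur())
```

```text
t 40.95 tcp [ 345.3 -269.4   95. ] yaw -2.6 tip -1.5 F [-0.1  0.1 -1.1] gap 20.4 grip 97.9
err vs cmd mm [ 0.08 71.12 24.58]
lidR (array([ 548.3, -348.2,  -10.8]), np.float64(282.2)) (array([ 546.2, -351.4,  -10.3]), np.float64(363.1))
lid1 (array([5.761e+02, 3.143e+02, 1.000e-01]), np.float64(316.6)) (array([568.5, 321. ,  -4.5]), np.float64(29.9))
lid2 (array([ 5.753e+02,  2.258e+02, -1.000e-01]), np.float64(323.1)) (array([572. , 235. ,  -4.6]), np.float64(26.6))
slide [[0,-0.02,0.02],[0,-0.07,0.05],[-0.01,-0.13,0.09],[-0.01,-0.19,0.13],[-0.02,-0.25,0.18],[-0.02,-0.3,0.21],[-0.02,-0.34,0.24],[-0.023,-0.358,0.254]]
rot [[0,0,0],[0,0,0],[0,0,0],[0,0,0],[0,0,0],[0,0,0],[0,0,0],[0,0,0]]
slide [[-0.02,0,0],[-0.05,0,0],[-0.1,0,0],[-0.15,0,0],[-0.2,0,0],[-0.24,0,-0.01],[-0.27,0,-0.01],[-0.285,0,-0.006]]
rot [[0,0,0],[0,0,0],[0,0,0],[0,0,0],[0,0,0],[0,0,0],[0,0,0],[0,0,0]]
slide [[-0.01,0,0],[-0.04,0,0],[-0.08,0,0],[-0.12,0,0],[-0.16,0,0],[-0.2,0,-0.01],[-0.22,0,-0.01],[-0.235,0,-0.007]]
rot [[0,0,0],[0,0,0],[0,0,0],[0,0,0],[0,0,0],[0,0,0],[0,0,0],[0,0,0]]
```

View pics/v.png

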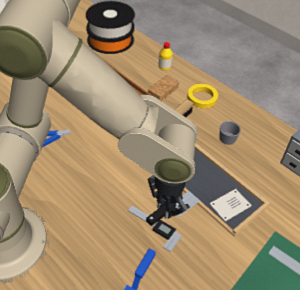

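Lid 3 is undisturbed at crop (232,205), and the blade clears the caliper at (160,228). I'll go in for it.

{"api": "arm_command", "payload": {"jaw": [15, 15, 15, 15, 15, 15, 15, 15], "slide": [[0, -0.02, 0.02], [0, -0.07, 0.05], [-0.01, -0.13, 0.09], [-0.01, -0.19, 0.13], [-0.02, -0.25, 0.18], [-0.02, -0.3, 0.21], [-0.02, -0.34, 0.24], [-0.023, -0.358, 0.254]], "rotation": [[0, 0, 0], [0, 0, 0], [0, 0, 0], [0, 0, 0], [0, 0, 0], [0, 0, 0], [0, 0, 0], [0, 0, 0]]}}

```text
time_s: 42.05
eef_pos: [0.3451, -0.3409, 0.0439]
orientation: [-0.013, 0.023, 1.0, 0.0]
force: [0.1, -0.1, -2.1]
finger_gap: 0.237
grip_force: 97.9
```

{"api": "arm_command", "payload": {"jaw": [15, 15, 15, 15, 15, 15, 15, 15], "slide": [[-0.02, 0, 0], [-0.06, 0, 0], [-0.1, 0, 0], [-0.15, 0, -0.003], [-0.19, 0, -0.004], [-0.23, 0, -0.005], [-0.26, 0, -0.006], [-0.285, 0, -0.006]], "rotation": [[0, 0, 0], [0, 0, 0], [0, 0, 0], [0, 0, 0], [0, 0, 0], [0, 0, 0], [0, 0, 0], [0, 0, 0]]}}

```text
time_s: 43.05
eef_pos: [0.4025, -0.3431, 0.0439]
orientation: [-0.013, 0.023, 1.0, 0.0]
force: [-0.5, -0.1, 0.1]
finger_gap: 0.242
grip_force: 97.9
```

{"api": "arm_command", "payload": {"jaw": [15, 15, 15, 15, 15, 15, 15, 15], "slide": [[-0.02, 0, 0], [-0.05, 0, 0], [-0.08, 0, -0.002], [-0.12, 0, -0.003], [-0.16, 0, -0.005], [-0.19, 0, -0.006], [-0.22, 0, -0.007], [-0.235, 0, -0.007]], "rotation": [[0, 0, 0], [0, 0, 0], [0, 0, 0], [0, 0, 0], [0, 0, 0], [0, 0, 0], [0, 0, 0], [0, 0, 0]]}}

```text
time_s: 44.05
eef_pos: [0.4495, -0.3452, 0.044]
orientation: [-0.013, 0.023, 1.0, 0.0]
force: [-0.5, 0.1, -0.4]
finger_gap: 0.239
grip_force: 97.9
```

Run:
```python
from onblade import *
state()
F=[cams.grab_frame("top"),cams.grab_frame("side")]
for f in F: print("lidR",fit(lid,(.575,-.352,-3),[f],dz=.001,rng=(.02,.015,7)))
print("fence-lid expect",loc(BO,20,-101.8))
```

```text
t 44.05 tcp [ 449.5 -345.2   44. ] yaw -2.6 tip -1.5 F [-0.5  0.1 -0.4] gap 20.4 grip 97.9
err vs cmd mm [0.34 0.16 0.07]
lidR (array([ 577.3, -344.1,   -2.3]), np.float64(220.9))
lidR (array([ 572.1, -346.5,   -4.1]), np.float64(166.9))
fence-lid expect (np.float64(576.1614592042562), np.float64(-351.10246376727986))
```

{"api": "arm_command", "payload": {"jaw": [15, 15, 15, 15, 15, 15, 15, 15], "slide": [[-0.01, 0, 0], [-0.04, 0, 0], [-0.07, 0, 0], [-0.1, 0, 0], [-0.13, 0, -0.002], [-0.155, 0, -0.003], [-0.172, 0, -0.004], [-0.18, 0, -0.004]], "rotation": [[0, 0, 0], [0, 0, 0], [0, 0, 0], [0, 0, 0], [0, 0, 0], [0, 0, 0], [0, 0, 0], [0, 0, 0]]}}

```text
time_s: 45.15
eef_pos: [0.4853, -0.3469, 0.0439]
orientation: [-0.013, 0.023, 1.0, 0.0]
force: [-3.0, 0.6, 1.0]
finger_gap: 0.238
grip_force: 98.0
```

{"api": "arm_command", "payload": {"jaw": [15, 15, 15, 15, 15, 15, 15, 15], "slide": [[0, 0, -0.005], [0.005, 0, -0.01], [0.01, 0, -0.02], [0.012, 0, -0.03], [0.014, 0, -0.04], [0.015, 0, -0.05], [0.015, 0, -0.06], [0.015, 0, -0.06]], "rotation": [[0, 0, 0], [0, -0.01, 0], [0, -0.015, 0], [0, -0.02, 0], [0, -0.03, 0], [0, -0.035, 0], [0, -0.038, 0], [0, -0.038, 0.001]]}}

```text
time_s: 46.15
eef_pos: [0.4825, -0.3468, 0.0562]
orientation: [0.017, 0.023, 1.0, -0.001]
force: [-0.2, 0.3, -1.3]
finger_gap: 0.242
grip_force: 97.9
```

{"api": "arm_command", "payload": {"jaw": [15, 15, 15, 15, 15, 15, 15, 15], "slide": [[0, 0, -0.02], [0.01, 0, -0.06], [0.02, 0, -0.11], [0.03, 0, -0.16], [0.04, 0, -0.22], [0.05, 0, -0.27], [0.06, 0, -0.3], [0.064, 0, -0.317]], "rotation": [[0, 0, 0], [0, 0, 0], [0, -0.01, 0], [0, -0.01, 0], [0, -0.02, 0], [0, -0.02, 0], [0, -0.02, 0], [0, -0.022, 0]]}}

```text
time_s: 47.15
eef_pos: [0.4675, -0.3461, 0.1192]
orientation: [0.034, 0.023, 0.999, -0.001]
force: [1.0, 0.2, -1.8]
finger_gap: 0.242
grip_force: 97.9
```

Run:
```python
from onblade import *
lidpose()
p,R=cur(); lidmask(p[2]*1000-27.4+10+6.3)
s=S(TR,21.5,-110-5,45,2); print(s)
plan([(468,-200,115,-1.5,4),(474,-40,110,-.6,4),s],start=cur())
```

```text
t 47.15 tcp [ 467.5 -346.1  119.2] yaw -2.7 tip 3.9 F [ 1.   0.2 -1.8] gap 20.6 grip 97.9
err vs cmd mm [18.4  -0.72 75.33]
top lid centre in scraper frame [57.3  8.3  1.1] 232.6
side lid centre in scraper frame [55.4  3.8  0.4] 139.1
top 14 841 ((561.9373168945312, -342.9702453613281), (69.14627075195312, 101.3405990600586), 85.70364379882812)
side 116 318 ((575.6502075195312, -351.38299560546875), (61.02125930786133, 69.16656494140625), 88.64028930664062)
(np.float64(484.72), np.float64(134.55), np.float64(68.2), -0.6, 2)
slide [[0,0.04,0],[0.01,0.14,0],[0.01,0.26,0.01],[0.02,0.38,0.01],[0.02,0.5,0.01],[0.03,0.61,0.01],[0.03,0.69,0.02],[0.033,0.729,0.016]]
rot [[0,0,0],[0,0,0],[0,0,0],[0,0,-0.01],[0,0,-0.01],[0,0,-0.01],[0,0,-0.01],[-0.001,-0.002,-0.013]]
slide [[0,0.05,0],[0,0.15,0],[0,0.28,0.01],[0,0.42,0.01],[0,0.55,0.02],[-0.01,0.67,0.02],[-0.01,0.76,0.02],[-0.007,0.801,0.026]]
rot [[0,0,0],[0,0,0],[0,0,0],[0,0,-0.01],[0,0,-0.01],[0,0,-0.01],[0,0,-0.01],[0,0,-0.01]]
slide [[0,0.05,0.01],[-0.01,0.17,0.04],[-0.01,0.31,0.07],[-0.02,0.45,0.11],[-0.02,0.6,0.15],[-0.03,0.73,0.18],[-0.03,0.83,0.2],[-0.03,0.873,0.211]]
rot [[0,0,0],[0,0,0],[0,0.01,0],[0,0.01,0],[0,0.02,0],[0,0.02,0],[0,0.02,0],[0,0.023,0]]
```

{"api": "arm_command", "payload": {"jaw": [15, 15, 15, 15, 15, 15, 15, 15], "slide": [[0, 0.04, 0], [0.01, 0.14, 0], [0.01, 0.26, 0.01], [0.02, 0.38, 0.01], [0.02, 0.5, 0.01], [0.03, 0.61, 0.01], [0.03, 0.69, 0.016], [0.033, 0.729, 0.016]], "rotation": [[0, 0, 0], [0, 0, 0], [0, 0, 0], [0, 0, -0.01], [0, 0, -0.01], [0, 0, -0.01], [0, 0, -0.01], [-0.001, -0.002, -0.013]]}}

```text
time_s: 48.35
eef_pos: [0.4682, -0.1992, 0.1152]
orientation: [0.035, 0.013, 0.999, -0.0]
force: [0.2, 0.1, -1.4]
finger_gap: 0.245
grip_force: 97.8
```

{"api": "arm_command", "payload": {"jaw": [15, 15, 15, 15, 15, 15, 15, 15], "slide": [[0, 0.05, 0], [0, 0.15, 0], [0, 0.28, 0.01], [0, 0.42, 0.01], [0, 0.55, 0.02], [-0.007, 0.67, 0.02], [-0.007, 0.76, 0.02], [-0.007, 0.801, 0.026]], "rotation": [[0, 0, 0], [0, 0, 0], [0, 0, 0], [0, 0, -0.01], [0, 0, -0.01], [0, 0, -0.01], [0, 0, -0.01], [0, 0, -0.01]]}}

```text
time_s: 49.35
eef_pos: [0.4739, -0.0387, 0.1102]
orientation: [0.035, 0.005, 0.999, -0.001]
force: [0.0, -0.7, -2.3]
finger_gap: 0.241
grip_force: 97.9
```

{"api": "arm_command", "payload": {"jaw": [15, 15, 15, 15, 15, 15, 15, 15], "slide": [[0, 0.05, 0.01], [-0.01, 0.17, 0.04], [-0.01, 0.31, 0.07], [-0.02, 0.45, 0.11], [-0.02, 0.6, 0.15], [-0.03, 0.73, 0.18], [-0.03, 0.83, 0.2], [-0.03, 0.873, 0.211]], "rotation": [[0, 0, 0], [0, 0, 0], [0, 0.01, 0], [0, 0.01, 0], [0, 0.02, 0], [0, 0.02, 0], [0, 0.02, 0], [0, 0.023, 0]]}}

```text
time_s: 50.35
eef_pos: [0.4847, 0.1352, 0.068]
orientation: [0.017, 0.005, 1.0, -0.001]
force: [0.0, -0.5, -1.3]
finger_gap: 0.239
grip_force: 97.9
```

Run:
```python
from onblade import *
lidpose()
p=cur()[0]*1000; lidmask(p[2]-27.4+12); print("bay1",loc(TR,-5,-110))
plan([S(TR,26,-114.5,27,0),S(TR,26,-114.5,7.3,0)],start=cur())
```

```text
t 50.35 tcp [484.7 135.2  68. ] yaw -0.6 tip 1.9 F [ 0.  -0.5 -1.3] gap 20.4 grip 97.9
err vs cmd mm [-0.12  0.65 -0.27]
top lid centre in scraper frame [56.7  5.7  2.2] 163.2
side lid centre in scraper frame [54.8  1.2  0.6] 295.7
top 0 233942 ((529.0684814453125, 2.0172119140625), (1316.7471923828125, 1888.2181396484375), 0.7184734344482422)
side 45 432 ((570.6520385742188, 157.03172302246094), (113.75065612792969, 112.06365203857422), 89.5523910522461)
bay1 (np.float64(579.1483779003853), np.float64(138.55839029037492))
slide [[0,0,0],[0,0,0.01],[-0.01,0,0.02],[-0.01,0,0.04],[-0.02,0,0.05],[-0.02,0.01,0.06],[-0.02,0.01,0.07],[-0.023,0.006,0.071]]
rot [[0,0,0],[0,0,0],[0,0.01,0],[0,0.01,0],[0,0.02,0],[0,0.02,0],[0,0.02,0],[-0.001,0.022,0]]
slide [[0,0,0.01],[0,0,0.02],[0,0,0.03],[0,0,0.05],[0,0,0.07],[0,0,0.08],[0,0,0.09],[0,0,0.098]]
rot [[0,0,0],[0,0,0],[0,0,0],[0,0,0],[0,0,0],[0,0,0],[0,0,0],[0,0,0]]
```

{"api": "arm_command", "payload": {"jaw": [15, 15, 15, 15, 15, 15, 15, 15], "slide": [[0, 0, 0], [-0.005, 0, 0.01], [-0.01, 0, 0.02], [-0.013, 0, 0.035], [-0.018, 0.003, 0.05], [-0.02, 0.005, 0.06], [-0.022, 0.006, 0.067], [-0.023, 0.006, 0.071]], "rotation": [[0, 0, 0], [0, 0, 0], [0, 0.01, 0], [0, 0.01, 0], [0, 0.02, 0], [0, 0.02, 0], [0, 0.02, 0], [0, 0.022, 0]]}}

```text
time_s: 51.55
eef_pos: [0.4899, 0.1356, 0.0543]
orientation: [-0.0, 0.005, 1.0, -0.0]
force: [0.3, -0.1, -0.6]
finger_gap: 0.238
grip_force: 97.9
```

{"api": "arm_command", "payload": {"jaw": [15, 15, 15, 15, 15, 15, 15, 15], "slide": [[0, 0, 0.01], [0, 0, 0.02], [0, 0, 0.035], [0, 0, 0.05], [0, 0, 0.065], [0, 0, 0.08], [0, 0, 0.09], [0, 0, 0.098]], "rotation": [[0, 0, 0], [0, 0, 0], [0, 0, 0], [0, 0, 0], [0, 0, 0], [0, 0, 0], [0, 0, 0], [0, 0, 0]]}}

```text
time_s: 52.55
eef_pos: [0.49, 0.1355, 0.0346]
orientation: [-0.0, 0.005, 1.0, -0.0]
force: [0.4, -1.0, -1.9]
finger_gap: 0.236
grip_force: 97.9
```

Run:
```python
from onblade import *
lidpose()
p,R=cur(); f=cams.grab_frame("side"); C=cloud(f)
for dx in (60,85,110,130): 
  for dy in (-20,0,20,30):
    q=proj(f,np.array([p[0]+dx/1e3,p[1]+dy/1e3,.017])).round().astype(int); print(dx,dy,round(np.nanmedian(C[q[1]-1:q[1]+2,q[0]-1:q[0]+2,2])*1000+2.7,1),end="; ")
```

```text
t 52.55 tcp [490.  135.5  34.6] yaw -0.6 tip -0.0 F [ 0.4 -1.  -1.9] gap 20.1 grip 97.9
err vs cmd mm [-0.14  0.47 -0.18]
top lid centre in scraper frame [56.9  5.1  1.2] 151.6
side lid centre in scraper frame [54.5  3.1 -0.4] 324.9
60 -20 16.4; 60 0 18.5; 60 20 128.2; 60 30 128.3; 85 -20 16.3; 85 0 16.2; 85 20 129.5; 85 30 133.9; 110 -20 18.8; 110 0 16.0; 110 20 17.7; 110 30 16.1; 130 -20 15.2; 130 0 17.5; 130 20 15.5; 130 30 14.3;
```

{"api": "arm_command", "payload": {"jaw": [15, 15, 15, 15, 15, 15, 15, 15], "slide": [[0, 0.004, 0], [0, 0.012, 0], [0, 0.018, 0], [0.02, 0.018, 0], [0.07, 0.018, 0], [0.13, 0.018, 0], [0.19, 0.018, 0], [0.24, 0.018, 0]], "rotation": [[0, 0, 0], [0, 0, 0], [0, 0, 0], [0, 0, 0], [0, 0, 0], [0, 0, 0], [0, 0, 0], [0, 0, 0]]}}

```text
time_s: 53.7
eef_pos: [0.4411, 0.1397, 0.0348]
orientation: [-0.0, 0.005, 1.0, -0.0]
force: [-0.2, -0.1, -2.2]
finger_gap: 0.239
grip_force: 97.9
```

{"api": "arm_command", "payload": {"jaw": [15, 15, 15, 15, 15, 15, 15, 15], "slide": [[0.04, 0, 0], [0.1, 0, 0], [0.16, 0, 0], [0.22, 0, 0], [0.27, 0, 0], [0.31, 0, 0], [0.34, 0, 0], [0.35, 0, 0]], "rotation": [[0, 0, 0], [0, 0, 0], [0, 0, 0], [0, 0, 0], [0, 0, 0], [0, 0, 0], [0, 0, 0], [0, 0, 0]]}}

```text
time_s: 54.7
eef_pos: [0.3718, 0.1404, 0.0348]
orientation: [0.0, 0.005, 1.0, -0.0]
force: [0.0, 0.0, -0.9]
finger_gap: 0.242
grip_force: 97.9
```

Run:
```python
from onblade import *
state()
F=[cams.grab_frame("top"),cams.grab_frame("side")]
for k,(n,p) in enumerate([("lid1",(.576,.312,-.6)),("lid2",(.576,.226,-.6)),("lid3",(.576,.140,-.6))]):
    print(n,fit(lid,p,F[:1],dz=-.008,rng=(.012,.009,4)),fit(lid,p,F[1:],dz=-.008,rng=(.012,.009,4)))
f=F[1];C=cloud(f)
for y in (311,225,139): print([round(float(np.nanmedian(C[q[1]-1:q[1]+2,q[0]-1:q[0]+2,2])*1000+2.7),1) for x in (545,575,605) for dy in(-20,20) for q in [proj(f,np.array([x/1e3,(y+dy)/1e3,.013])).round().astype(int)]])
```

```text
t 54.7 tcp [371.8 140.4  34.8] yaw -0.6 tip 0.0 F [ 0.   0.  -0.9] gap 20.6 grip 97.9
err vs cmd mm [-1.1828e+02  5.3400e+00 -2.0000e-02]
lid1 (array([5.761e+02, 3.143e+02, 1.000e-01]), np.float64(319.9)) (array([575.8, 313.7,   0. ]), np.float64(232.9))
lid2 (array([ 5.753e+02,  2.257e+02, -2.000e-01]), np.float64(323.6)) (array([5.727e+02, 2.248e+02, 2.000e-01]), np.float64(367.5))
lid3 (array([ 5.856e+02,  1.407e+02, -5.000e-01]), np.float64(323.7)) (array([582.6, 138.8,  -0.7]), np.float64(388.1))
[256.5, 297.1, 10.8, 296.7, 12.8, 286.7]
[14.1, 13.2, 13.6, 13.4, 13.0, 12.8]
[12.6, 13.3, 13.7, 14.4, 12.8, 12.9]
```

Run:
```python
from geo import *
a=S(TR,86,-114.5,45,0,-90); b=S(TR,86,-114.5,5.5,0,-90); print(a,b)
plan([(390,145,110,-25,0),(530,200,110,-60,0),a,b],start=cur())
```

```text
(np.float64(671.35), np.float64(253.1), np.float64(72.4), -90.6, 0) (np.float64(671.35), np.float64(253.1), np.float64(32.9), -90.6, 0)
slide [[-0.01,0,-0.02],[-0.02,0,-0.07],[-0.03,0.01,-0.13],[-0.05,0.01,-0.2],[-0.06,0.02,-0.26],[-0.07,0.02,-0.32],[-0.08,0.02,-0.36],[-0.089,0.024,-0.376]]
rot [[0,0,0.02],[0,0,0.05],[0,0,0.09],[0,0,0.14],[0,0,0.19],[0,0,0.23],[0,0,0.26],[-0.001,0,0.271]]
slide [[-0.03,0.03,0],[-0.1,0.1,0],[-0.18,0.19,0],[-0.27,0.28,0],[-0.36,0.38,0],[-0.44,0.46,0],[-0.49,0.52,0],[-0.519,0.545,0.001]]
rot [[0,0,0.02],[0,0,0.07],[0,0,0.14],[0,0,0.2],[0,0,0.27],[0,0,0.33],[0,0,0.37],[0.001,0,0.389]]
slide [[-0.01,0.04,0.01],[-0.02,0.14,0.04],[-0.04,0.26,0.07],[-0.06,0.39,0.1],[-0.08,0.51,0.13],[-0.1,0.63,0.16],[-0.12,0.71,0.18],[-0.123,0.745,0.187]]
rot [[0,0,0.02],[0,0,0.06],[0,0,0.12],[0,0,0.18],[0,0,0.23],[0,0,0.29],[0,0,0.32],[0,0,0.34]]
slide [[0,0,0.01],[0,0,0.04],[0,0,0.07],[0,0,0.1],[0,0,0.14],[0,0,0.17],[0,0,0.19],[0,0,0.198]]
rot [[0,0,0],[0,0,0],[0,0,0],[0,0,0],[0,0,0],[0,0,0],[0,0,0],[0,0,0]]
```

{"api": "arm_command", "payload": {"jaw": [15, 15, 15, 15, 15, 15, 15, 15], "slide": [[-0.01, 0, -0.02], [-0.02, 0, -0.07], [-0.03, 0.01, -0.13], [-0.05, 0.01, -0.2], [-0.06, 0.02, -0.26], [-0.07, 0.02, -0.32], [-0.08, 0.02, -0.36], [-0.089, 0.024, -0.376]], "rotation": [[0, 0, 0.02], [0, 0, 0.05], [0, 0, 0.09], [0, 0, 0.14], [0, 0, 0.19], [0, 0, 0.23], [0, 0, 0.26], [0, 0, 0.271]]}}

```text
time_s: 55.8
eef_pos: [0.3904, 0.1451, 0.1105]
orientation: [0.001, 0.217, 0.976, -0.0]
force: [-1.0, 0.2, 0.5]
finger_gap: 0.239
grip_force: 98.1
```

{"api": "arm_command", "payload": {"jaw": [15, 15, 15, 15, 15, 15, 15, 15], "slide": [[-0.03, 0.03, 0], [-0.1, 0.1, 0], [-0.18, 0.19, 0], [-0.27, 0.28, 0], [-0.36, 0.38, 0], [-0.44, 0.46, 0], [-0.49, 0.52, 0], [-0.519, 0.545, 0.001]], "rotation": [[0, 0, 0.02], [0, 0, 0.07], [0, 0, 0.14], [0, 0, 0.2], [0, 0, 0.27], [0, 0, 0.33], [0, 0, 0.37], [0, 0, 0.389]]}}

```text
time_s: 56.8
eef_pos: [0.5306, 0.2004, 0.1089]
orientation: [-0.0, 0.501, 0.866, -0.001]
force: [0.0, 0.5, -1.0]
finger_gap: 0.24
grip_force: 98.0
```

{"api": "arm_command", "payload": {"jaw": [15, 15, 15, 15, 15, 15, 15, 15], "slide": [[-0.01, 0.04, 0.01], [-0.02, 0.14, 0.04], [-0.04, 0.26, 0.07], [-0.06, 0.39, 0.1], [-0.08, 0.51, 0.13], [-0.1, 0.63, 0.16], [-0.12, 0.71, 0.18], [-0.123, 0.745, 0.187]], "rotation": [[0, 0, 0.02], [0, 0, 0.06], [0, 0, 0.12], [0, 0, 0.18], [0, 0, 0.23], [0, 0, 0.29], [0, 0, 0.32], [0, 0, 0.34]]}}

```text
time_s: 57.8
eef_pos: [0.6716, 0.2531, 0.0713]
orientation: [0.0, 0.711, 0.703, -0.001]
force: [0.3, -0.5, -0.4]
finger_gap: 0.239
grip_force: 98.0
```

Run:
```python
from onblade import *
state()
a=S(TR,86,-114.5,45,0,-90); p,R=cur(); print("off target",np.array(a[:3])-p*1000, np.degrees((R.inv()*Rt(-90.6,0)).as_rotvec()))
F=[cams.grab_frame("top"),cams.grab_frame("side")]
h=loc(TR,86,-29.5); bl=B(0,85,-22,22,0)[0:3]
for f in F: print(fit(bl,(h[0]/1e3,h[1]/1e3,-90.6),[f],dz=.047,rng=(.01,.01,5)),h)
# tray back walls by local fit
plan([a,S(TR,86,-114.5,5.5,0,-90)],start=cur())
```

```text
t 57.8 tcp [671.6 253.1  71.3] yaw -90.7 tip 0.1 F [ 0.3 -0.5 -0.4] gap 20.4 grip 98.0
err vs cmd mm [ 0.27 -0.05 38.51]
off target [-0.28162159  0.03171139  1.08592873] [-0.0564587   0.06759098 -0.11080795]
(array([671.2, 218.5, -89.7]), np.float64(243.0)) (np.float64(670.9863669340048), np.float64(218.10104406972027))
(array([668.1, 211.8, -90.3]), np.float64(307.6)) (np.float64(670.9863669340048), np.float64(218.10104406972027))
slide [[0,0,0],[0,0,0],[0,0,0],[0,0,0],[0,0,0],[0,0,0],[0,0,0],[0,0,-0.004]]
rot [[0,0,0],[0,0,0],[0,0,0],[0,0,0],[0,0,0],[0,0,0],[0,0,0],[0,0.001,0]]
slide [[0,0,0.01],[0,0,0.04],[0,0,0.07],[0,0,0.1],[0,0,0.14],[0,0,0.17],[0,0,0.19],[0,0,0.198]]
rot [[0,0,0],[0,0,0],[0,0,0],[0,0,0],[0,0,0],[0,0,0],[0,0,0],[0,0,0]]
```

{"api": "arm_command", "payload": {"jaw": [15, 15, 15, 15, 15, 15, 15, 15], "slide": [[0, 0, 0.01], [-0.0, 0, 0.04], [0, 0, 0.07], [0, 0, 0.1], [0, 0, 0.13], [0, 0, 0.16], [0, 0, 0.18], [0, 0, 0.19]], "rotation": [[0, 0, 0], [0, 0, 0], [0, 0, 0], [0, 0, 0], [0, 0, 0], [0, 0, 0], [0, 0, 0], [0, 0, 0]]}}

```text
time_s: 58.9
eef_pos: [0.6713, 0.2531, 0.0339]
orientation: [0.0, 0.711, 0.703, -0.0]
force: [0.3, 0.6, -0.2]
finger_gap: 0.243
grip_force: 98.0
```

Run:
```python
from onblade import *
state()
F=[cams.grab_frame("top"),cams.grab_frame("side")]
h=loc(TR,86,-29.5); bl=B(0,85,-22,22,0)[0:3]
for f in F: print(fit(bl,(h[0]/1e3,h[1]/1e3,-90.6),[f],dz=.007,rng=(.01,.01,5)),h)
```

```text
t 58.9 tcp [671.3 253.1  33.9] yaw -90.6 tip 0.1 F [ 0.3  0.6 -0.2] gap 20.7 grip 98.0
err vs cmd mm [-0.   -0.14  1.03]
(array([671.6, 219.2, -89.7]), np.float64(246.9)) (np.float64(670.9863669340048), np.float64(218.10104406972027))
(array([672.3, 213.8, -89.7]), np.float64(359.9)) (np.float64(670.9863669340048), np.float64(218.10104406972027))
```

{"api": "arm_command", "payload": {"jaw": [15, 15, 15, 15, 20, 30, 40, 40], "slide": [[0, 0, 0.004], [0, 0, 0.006], [0, 0, 0.007], [0, 0, 0.007], [0, 0, 0.007], [0, 0, 0.007], [0, 0, 0.007], [0, 0, 0.007]], "rotation": [[0, 0, 0], [0, 0, 0], [0, 0, 0], [0, 0, 0], [0, 0, 0], [0, 0, 0], [0, 0, 0], [0, 0, 0]]}}

```text
time_s: 60.0
eef_pos: [0.6714, 0.2531, 0.033]
orientation: [0.0, 0.711, 0.703, -0.0]
force: [-0.2, 1.2, -0.3]
finger_gap: 0.467
grip_force: 0.0
```

{"api": "arm_command", "payload": {"jaw": [40, 40, 40, 40, 40, 40, 40, 40], "slide": [[0, 0, 0], [0, 0, -0.01], [0, 0, -0.05], [0, 0, -0.12], [0, 0, -0.2], [0, 0, -0.29], [0, 0, -0.37], [0, 0, -0.4]], "rotation": [[0, 0, 0], [0, 0, 0], [0, 0, 0], [0, 0, 0], [0, 0, 0], [0, 0, 0], [0, 0, 0], [0, 0, 0]]}}

```text
time_s: 61.0
eef_pos: [0.6718, 0.2532, 0.1145]
orientation: [0.001, 0.711, 0.703, 0.0]
force: [0.7, -0.8, 0.0]
finger_gap: 0.472
grip_force: 0.0
```

Run:
```python
from meas import *
from onblade import *
state()
F=[cams.grab_frame("top"),cams.grab_frame("side")]
h=loc(TR,86,-29.5); bl=B(0,85,-22,22,0)[0:3]
for f in F:
    C=cloud(f); off=.0005 if f is F[0] else -.0027
    print(fit(bl,(h[0]/1e3,h[1]/1e3,-90.6),[f],dz=.007,rng=(.01,.01,5)))
    bt=B(-65,65,-15,15,44)
    print("brush",fit(bt,(.708,.004,5),[f],rng=(.02,.02,8)))
    M=(C[...,2]-off>.036)&(abs(C[...,0]-.71)<.1)&(abs(C[...,1]-.004)<.07)&(C[...,2]<.06); print(M.sum(),rect(C[M]))
for d in finder.cut_out("brush",F[0])[:2]: print(d["score"],d["rect"],rect(cloud(F[0])[d["mask"]]))
```

```text
t 61.0 tcp [671.8 253.2 114.5] yaw -90.6 tip 0.0 F [ 0.7 -0.8  0. ] gap 40.3 grip 0.0
err vs cmd mm [4.800e-01 4.000e-02 8.163e+01]
(array([671.6, 217.4, -89.7]), np.float64(243.3))
brush (array([697.7,  10.4,   7. ]), np.float64(143.3))
451 (array([706.1,   5.7]), array([129.1,  30.3]), 6.6, array([40. , 44.1, 47.7]))
(array([671.8, 213.5, -89.2]), np.float64(363.3))
brush (array([701.7,  -4.2,   8.8]), np.float64(224.0))
252 (array([706.2,   2.8]), array([133.5,  32.2]), 6.3, array([35.4, 40.2, 44.7]))
0.56 [272.5, 107.7, 19.0, 47.0] (array([706.2,   4.8]), array([129.1,  36.3]), 6.3, array([23.9, 43.6, 47.6]))
```

Run:
```python
from geo import *
plan([(672,180,125,-58,0),(688,80,125,-25,0),(706,4.3,90,6.4,0),(706,4.3,23.5,6.4,0)],start=cur())
```

```text
slide [[-0.02,0,0],[-0.07,0,-0.01],[-0.13,0,-0.02],[-0.19,0,-0.03],[-0.25,0.01,-0.04],[-0.31,0.01,-0.05],[-0.35,0.01,-0.06],[-0.366,0.008,-0.061]]
rot [[0,0,-0.02],[0,0,-0.07],[0,0,-0.13],[0,0,-0.19],[0,0,-0.25],[0,0,-0.3],[0,0,-0.34],[0,0.001,-0.362]]
slide [[-0.03,-0.01,0],[-0.09,-0.04,0],[-0.16,-0.07,0],[-0.24,-0.1,0],[-0.32,-0.14,0],[-0.39,-0.17,0],[-0.44,-0.19,0],[-0.466,-0.197,-0.001]]
rot [[0,0,-0.02],[0,0,-0.07],[0,0,-0.13],[0,0,-0.19],[0,0,-0.25],[0,0,-0.31],[0,0,-0.35],[0,-0.001,-0.367]]
slide [[-0.01,-0.02,0.01],[-0.05,-0.06,0.03],[-0.08,-0.11,0.06],[-0.13,-0.16,0.09],[-0.17,-0.21,0.12],[-0.2,-0.26,0.15],[-0.23,-0.29,0.17],[-0.241,-0.305,0.176]]
rot [[0,0,-0.02],[0,0,-0.07],[0,0,-0.12],[0,0,-0.18],[0,0,-0.24],[0,0,-0.29],[0,0,-0.33],[0,0,-0.349]]
slide [[0,0,0.02],[0,0,0.06],[0,0,0.12],[0,0,0.17],[0,0,0.23],[0,0,0.28],[0,0,0.32],[0,0,0.332]]
rot [[0,0,0],[0,0,0],[0,0,0],[0,0,0],[0,0,0],[0,0,0],[0,0,0],[0,0,0]]
```

{"api": "arm_command", "payload": {"jaw": [40, 40, 40, 50, 55, 55, 55, 55], "slide": [[-0.02, 0, 0], [-0.07, 0, -0.01], [-0.13, 0, -0.02], [-0.19, 0, -0.03], [-0.25, 0.01, -0.04], [-0.31, 0.01, -0.05], [-0.35, 0.01, -0.06], [-0.366, 0.008, -0.061]], "rotation": [[0, 0, -0.02], [0, 0, -0.07], [0, 0, -0.13], [0, 0, -0.19], [0, 0, -0.25], [0, 0, -0.3], [0, 0, -0.34], [0, 0, -0.362]]}}

```text
time_s: 62.15
eef_pos: [0.6721, 0.1791, 0.1246]
orientation: [-0.0, 0.484, 0.875, -0.001]
force: [-0.6, -0.2, 0.6]
finger_gap: 0.642
grip_force: 0.0
```

{"api": "arm_command", "payload": {"jaw": [55, 55, 55, 55, 55, 55, 55, 55], "slide": [[-0.03, -0.01, 0], [-0.09, -0.04, 0], [-0.16, -0.07, 0], [-0.24, -0.1, 0], [-0.32, -0.14, 0], [-0.39, -0.17, 0], [-0.44, -0.19, 0], [-0.466, -0.197, 0]], "rotation": [[0, 0, -0.02], [0, 0, -0.07], [0, 0, -0.13], [0, 0, -0.19], [0, 0, -0.25], [0, 0, -0.31], [0, 0, -0.35], [0, 0, -0.367]]}}

```text
time_s: 63.15
eef_pos: [0.688, 0.0793, 0.1246]
orientation: [-0.0, 0.216, 0.976, -0.001]
force: [-1.2, -0.3, 0.1]
finger_gap: 0.643
grip_force: 0.0
```

{"api": "arm_command", "payload": {"jaw": [55, 55, 55, 55, 55, 55, 55, 55], "slide": [[-0.01, -0.02, 0.01], [-0.05, -0.06, 0.03], [-0.08, -0.11, 0.06], [-0.13, -0.16, 0.09], [-0.17, -0.21, 0.12], [-0.2, -0.26, 0.15], [-0.23, -0.29, 0.17], [-0.241, -0.305, 0.176]], "rotation": [[0, 0, -0.02], [0, 0, -0.07], [0, 0, -0.12], [0, 0, -0.18], [0, 0, -0.24], [0, 0, -0.29], [0, 0, -0.33], [0, 0, -0.349]]}}

```text
time_s: 64.15
eef_pos: [0.7058, 0.0041, 0.0895]
orientation: [-0.0, -0.056, 0.998, -0.0]
force: [-0.3, -0.4, -0.1]
finger_gap: 0.644
grip_force: 0.0
```

Run:
```python
from meas import *
from onblade import *
state()
f=cams.grab_frame("side"); C=cloud(f)
M=(C[...,2]>.033)&(abs(C[...,0]-.71)<.1)&(abs(C[...,1]-.004)<.05)&(C[...,2]<.05); print(M.sum(),rect(C[M]))
h=loc(TR,86,-29.5); print("scr",fit(B(0,85,-22,22,0)[0:3],(h[0]/1e3,h[1]/1e3,-90.6),[f],dz=.007,rng=(.01,.01,5)))
plan([(706,4.3,23.5,6.4,0)],start=cur())
```

```text
t 64.15 tcp [705.8   4.1  89.5] yaw 6.5 tip -0.1 F [-0.3 -0.4 -0.1] gap 55.0 grip 0.0
err vs cmd mm [-0.1  -0.19 65.93]
230 (array([703. ,   2.4]), array([125.4,  32.5]), 7.1, array([35.9, 40.7, 44.8]))
scr (array([671.8, 213.5, -89.2]), np.float64(359.8))
slide [[0,0,0.02],[0,0,0.06],[0,0,0.12],[0,0,0.17],[0,0,0.23],[0,0,0.28],[0,0,0.31],[-0.001,0.002,0.33]]
rot [[0,0,0],[0,0,0],[0,0,0],[0,0,0],[0,0,0],[0,0,0],[0,0,0],[-0.001,0,0.001]]
```

Descend, grip the brush and lift it.

{"api": "arm_command", "payload": {"jaw": [55, 55, 55, 55, 55, 55, 55, 55], "slide": [[0, 0, 0.02], [0, 0, 0.06], [0, 0, 0.12], [0, 0, 0.17], [0, 0, 0.23], [0, 0, 0.28], [0, 0, 0.31], [0, 0.002, 0.33]], "rotation": [[0, 0, 0], [0, 0, 0], [0, 0, 0], [0, 0, 0], [0, 0, 0], [0, 0, 0], [0, 0, 0], [0, 0, 0]]}}

```text
time_s: 65.2
eef_pos: [0.706, 0.0046, 0.0238]
orientation: [0.0, -0.056, 0.998, -0.0]
force: [-0.0, -0.3, 0.3]
finger_gap: 0.64
grip_force: 0.0
```

{"api": "arm_command", "payload": {"jaw": [45, 35, 25, 20, 20, 20, 20, 20], "slide": [[0, 0, 0], [0, 0, 0], [0, 0, 0], [0, 0, 0], [0, 0, 0], [0, 0, 0], [0, 0, 0], [0, 0, 0]], "rotation": [[0, 0, 0], [0, 0, 0], [0, 0, 0], [0, 0, 0], [0, 0, 0], [0, 0, 0], [0, 0, 0], [0, 0, 0]], "force": 60}}

```text
time_s: 66.2
eef_pos: [0.7063, 0.0047, 0.025]
orientation: [0.001, -0.056, 0.998, -0.001]
force: [-2.0, 1.1, 6.2]
finger_gap: 0.331
grip_force: 59.0
```

{"api": "arm_command", "payload": {"jaw": [20, 20, 20, 20, 20, 20, 20, 20], "slide": [[0, 0, -0.01], [0, 0, -0.05], [0, 0, -0.11], [0, 0, -0.19], [0, 0, -0.27], [0, 0, -0.35], [0, 0, -0.42], [0, 0, -0.45]], "rotation": [[0, 0, 0], [0, 0, 0], [0, 0, 0], [0, 0, 0], [0, 0, 0], [0, 0, 0], [0, 0, 0], [0, 0, 0]]}}

```text
time_s: 67.2
eef_pos: [0.7062, 0.0047, 0.1153]
orientation: [0.001, -0.056, 0.998, -0.001]
force: [-0.0, 0.3, -0.3]
finger_gap: 0.334
grip_force: 118.2
```

Run:
```python
from geo import *
state()
b=loc(TR,25,129); print(b)
plan([(690,130,115,2,0),(640,290,115,-.6,0),(b[0],b[1],70,-.6,0)],start=cur())
```

```text
t 67.2 tcp [706.2   4.7 115.3] yaw 6.4 tip 0.1 F [-0.   0.3 -0.3] gap 28.6 grip 118.2
err vs cmd mm [ 0.19  0.51 91.74]
(np.float64(611.6494893851334), np.float64(377.2311322452449))
slide [[0,0.04,0],[0,0.12,0],[0,0.22,0],[0.01,0.33,0],[0.01,0.44,0],[0.01,0.53,0],[0.01,0.6,0],[0.011,0.631,0.001]]
rot [[0,0,0],[0,0,0.01],[0,0,0.02],[0,0,0.03],[0,0,0.03],[0,0,0.04],[0,0,0.05],[-0.001,0.001,0.049]]
slide [[0.01,0.05,0],[0.04,0.15,0],[0.08,0.28,0],[0.12,0.42,0],[0.15,0.56,0],[0.19,0.68,0],[0.21,0.77,0],[0.222,0.809,0]]
rot [[0,0,0],[0,0,0.01],[0,0,0.01],[0,0,0.02],[0,0,0.02],[0,0,0.02],[0,0,0.03],[0,0,0.029]]
slide [[0.01,0.03,0.01],[0.03,0.08,0.04],[0.05,0.15,0.08],[0.08,0.23,0.12],[0.1,0.3,0.16],[0.12,0.36,0.19],[0.14,0.41,0.21],[0.146,0.434,0.225]]
rot [[0,0,0],[0,0,0],[0,0,0],[0,0,0],[0,0,0],[0,0,0],[0,0,0],[0,0,0]]
```

{"api": "arm_command", "payload": {"jaw": [20, 20, 20, 20, 20, 20, 20, 20], "slide": [[0, 0.04, 0], [0, 0.12, 0], [0, 0.22, 0], [0.01, 0.33, 0], [0.01, 0.44, 0], [0.01, 0.53, 0], [0.01, 0.6, 0], [0.011, 0.631, 0]], "rotation": [[0, 0, 0], [0, 0, 0.01], [0, 0, 0.02], [0, 0, 0.03], [0, 0, 0.03], [0, 0, 0.04], [0, 0, 0.05], [0, 0, 0.049]]}}

```text
time_s: 68.2
eef_pos: [0.6895, 0.1309, 0.1137]
orientation: [-0.0, -0.018, 1.0, -0.0]
force: [0.3, -0.2, -1.0]
finger_gap: 0.339
grip_force: 118.2
```

{"api": "arm_command", "payload": {"jaw": [20, 20, 20, 20, 20, 20, 20, 20], "slide": [[0.01, 0.05, 0], [0.04, 0.15, 0], [0.08, 0.28, 0], [0.12, 0.42, 0], [0.15, 0.56, 0], [0.19, 0.68, 0], [0.21, 0.77, 0], [0.222, 0.809, 0]], "rotation": [[0, 0, 0], [0, 0, 0.01], [0, 0, 0.01], [0, 0, 0.02], [0, 0, 0.02], [0, 0, 0.02], [0, 0, 0.03], [0, 0, 0.029]]}}

```text
time_s: 69.2
eef_pos: [0.6392, 0.291, 0.1137]
orientation: [-0.0, 0.005, 1.0, -0.0]
force: [-0.4, 0.1, -1.0]
finger_gap: 0.339
grip_force: 118.2
```

{"api": "arm_command", "payload": {"jaw": [20, 20, 20, 20, 20, 20, 20, 20], "slide": [[0.01, 0.03, 0.01], [0.03, 0.08, 0.04], [0.05, 0.15, 0.08], [0.08, 0.23, 0.12], [0.1, 0.3, 0.16], [0.12, 0.36, 0.19], [0.14, 0.41, 0.21], [0.146, 0.434, 0.225]], "rotation": [[0, 0, 0], [0, 0, 0], [0, 0, 0], [0, 0, 0], [0, 0, 0], [0, 0, 0], [0, 0, 0], [0, 0, 0]]}}

```text
time_s: 70.2
eef_pos: [0.6111, 0.3779, 0.0686]
orientation: [0.0, 0.005, 1.0, -0.0]
force: [-0.1, 0.4, -1.4]
finger_gap: 0.336
grip_force: 118.2
```

Run:
```python
from meas import *
from onblade import *
state(); p=cur()[0]
for n in ("top","side"):
    f=cams.grab_frame(n); C=cloud(f)
    for d in finder.cut_out("brush",f)[:2]: print(n,d["score"],d["rect"],rect(C[d["mask"]]))
    M=(C[...,2]>.078)&(C[...,2]<.096)&(abs(C[...,0]-p[0])<.09)&(abs(C[...,1]-p[1])<.04); print(M.sum(),rect(C[M]) if M.sum()>5 else 0)
    cv2.imwrite(f"pics/br_{n}.png",f["pixels"])
b=loc(TR,25,129); plan([(b[0],b[1],30.5,-.6,0)],start=cur())
```

```text
t 70.2 tcp [611.1 377.9  68.6] yaw -0.6 tip 0.0 F [-0.1  0.4 -1.4] gap 28.7 grip 118.2
err vs cmd mm [-0.51  0.68 -1.48]
top 0.5 [145.7, 131.9, 13.4, 49.4] (array([614.2, 364.1]), array([122.7,  15.5]), 5.1, array([49.3, 71.7, 89.6]))
61 (array([615.4, 362.3]), array([120.4,  20.2]), 4.7, array([80.2, 85.9, 91.2]))
side 0.83 [223.4, 111.3, 31.9, 28.1] (array([608. , 360.3]), array([ 53.4, 129.2]), 76.7, array([44.1, 68.7, 86.2]))
side 0.42 [218.1, 121.0, 91.8, 70.4] (array([622.7, 245.8]), array([316.8, 214.4]), 89.0, array([-0.9, 10.1, 23.8]))
172 (array([609.7, 369.3]), array([ 49.6, 128.5]), 75.6, array([79.5, 83.8, 92.4]))
slide [[0,0,0.01],[0,0,0.04],[0,0,0.07],[0,0,0.1],[0,0,0.13],[0,0,0.16],[0,0,0.18],[0,0.002,0.192]]
rot [[0,0,0],[0,0,0],[0,0,0],[0,0,0],[0,0,0],[0,0,0],[0,0,0],[-0.001,0,0]]
```

Run:
```python
from onblade import *
p=cur()[0]; F=[cams.grab_frame("top"),cams.grab_frame("side")]
E=[(B(-65,65,-15,15,44),"rect"),(B(-65,65,-15,15,44)[0:1]+B(-60,60,-17,17,26)[0:1],"rightedge")]
for f in F:
    for M,n in E:
        for cy in (p[1],): print(n,fit(M,(p[0],cy,-.6),[f],dz=p[2]-.025,rng=(.015,.012,10)))
a=cv2.resize(cv2.imread("pics/br_top.png")[115:215,120:220],None,fx=4,fy=4,interpolation=2); b=cv2.resize(cv2.imread("pics/br_side.png")[90:190,200:300],None,fx=4,fy=4,interpolation=2)
cv2.imwrite("pics/br.png",np.hstack([a,b]))
```

```text
rect (array([620.1, 368.2,   7.5]), np.float64(100.6))
rightedge (array([607.5, 371. ,   0.7]), np.float64(142.8))
rect (array([600.4, 366.3,   9.4]), np.float64(233.5))
rightedge (array([ 5.967e+02,  3.761e+02, -2.000e-01]), np.float64(255.7))
```

View pics/br.png

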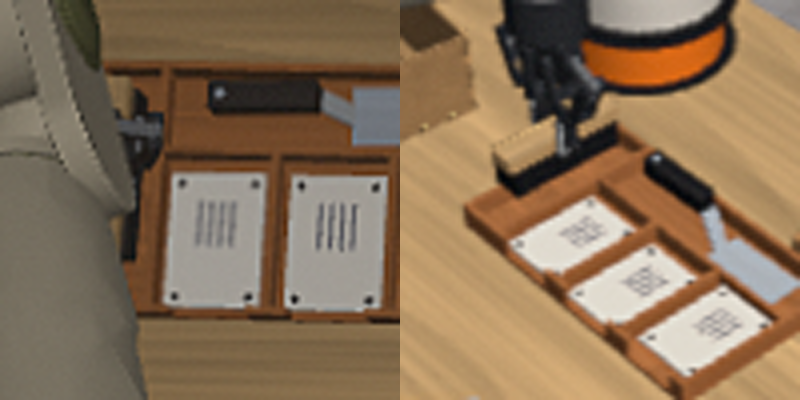

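The picture shows three lids flat in three bays, the scraper in the long bay, and the brush hanging parallel above the brush bay. I'll lower it with a force check.

{"api": "arm_command", "payload": {"jaw": [20, 20, 20, 20, 20, 20, 20, 20], "slide": [[0, 0, 0.01], [0, 0, 0.025], [0, 0, 0.045], [0, 0, 0.065], [0, 0, 0.085], [0, 0, 0.1], [0, 0, 0.11], [0, 0, 0.115]], "rotation": [[0, 0, 0], [0, 0, 0], [0, 0, 0], [0, 0, 0], [0, 0, 0], [0, 0, 0], [0, 0, 0], [0, 0, 0]]}}

```text
time_s: 71.5
eef_pos: [0.6114, 0.3771, 0.0456]
orientation: [-0.0, 0.005, 1.0, -0.0]
force: [1.7, -0.6, -0.8]
finger_gap: 0.333
grip_force: 118.2
```

Run:
```python
from geo import *
state()
b=loc(TR,25,129); plan([(b[0],377.5,31,-.6,0)],start=cur())
```

```text
t 71.5 tcp [611.4 377.1  45.6] yaw -0.6 tip -0.0 F [ 1.7 -0.6 -0.8] gap 28.4 grip 118.2
err vs cmd mm [-0.29 -0.15 15.09]
slide [[0,0,0],[0,0,0.01],[0,0,0.03],[0,0,0.04],[0,0,0.05],[0,0,0.06],[0,0,0.07],[-0.001,0.002,0.073]]
rot [[0,0,0],[0,0,0],[0,0,0],[0,0,0],[0,0,0],[0,0,0],[0,0,0],[-0.001,0,0]]
```

{"api": "arm_command", "payload": {"jaw": [20, 20, 20, 20, 20, 20, 20, 20], "slide": [[0, 0, 0.005], [0, 0, 0.015], [0, 0, 0.03], [0, 0, 0.045], [0, 0, 0.055], [0, 0, 0.065], [0, 0, 0.072], [0, 0, 0.074]], "rotation": [[0, 0, 0], [0, 0, 0], [0, 0, 0], [0, 0, 0], [0, 0, 0], [0, 0, 0], [0, 0, 0], [0, 0, 0]]}}

```text
time_s: 72.5
eef_pos: [0.6114, 0.3771, 0.0308]
orientation: [-0.0, 0.005, 1.0, -0.001]
force: [-0.0, 0.3, -1.1]
finger_gap: 0.338
grip_force: 118.2
```

{"api": "arm_command", "payload": {"jaw": [30, 36, 42, 46, 46, 46, 46, 46], "slide": [[0, 0, 0], [0, 0, 0], [0, 0, 0], [0, 0, 0], [0, 0, 0], [0, 0, 0], [0, 0, 0], [0, 0, 0]], "rotation": [[0, 0, 0], [0, 0, 0], [0, 0, 0], [0, 0, 0], [0, 0, 0], [0, 0, 0], [0, 0, 0], [0, 0, 0]]}}

```text
time_s: 73.5
eef_pos: [0.6114, 0.3771, 0.0309]
orientation: [0.0, 0.005, 1.0, -0.0]
force: [0.3, -0.8, 0.3]
finger_gap: 0.539
grip_force: 0.0
```

{"api": "arm_command", "payload": {"jaw": [46, 46, 46, 46, 46, 46, 46, 46], "slide": [[0, 0, -0.01], [0, 0, -0.05], [0, 0, -0.12], [0, 0, -0.22], [0, 0, -0.34], [0, 0, -0.46], [0, 0, -0.56], [0, 0, -0.6]], "rotation": [[0, 0, 0], [0, 0, 0], [0, 0, 0], [0, 0, 0], [0, 0, 0], [0, 0, 0], [0, 0, 0], [0, 0, 0]]}}

```text
time_s: 74.5
eef_pos: [0.6119, 0.3775, 0.1536]
orientation: [0.002, 0.005, 1.0, 0.0]
force: [-0.3, -0.4, 0.5]
finger_gap: 0.539
grip_force: 0.0
```

{"api": "arm_command", "payload": {"jaw": [46, 46, 46, 46, 46, 46, 46, 46], "slide": [[0.06, 0, 0], [0.19, 0, 0], [0.35, 0, -0.05], [0.52, 0, -0.1], [0.69, 0, -0.15], [0.84, 0, -0.2], [0.95, 0, -0.2], [1, 0, -0.2]], "rotation": [[0, 0, 0], [0, 0, 0], [0, 0, 0], [0, 0, 0], [0, 0, 0], [0, 0, 0], [0, 0, 0], [0, 0, 0]]}}

```text
time_s: 75.5
eef_pos: [0.4105, 0.3795, 0.1913]
orientation: [0.0, 0.005, 1.0, -0.0]
force: [-0.2, 0.1, 0.2]
finger_gap: 0.54
grip_force: 0.0
```

Run:
```python
from meas import *
from onblade import *
state()
F=[cams.grab_frame("top"),cams.grab_frame("side")]
for f in F:
    for n,p in [("lid1",(.576,.312,-.6)),("lid2",(.576,.226,-.6)),("lid3",(.584,.140,-.6))]: print(n,fit(lid,p,[f],dz=-.008,rng=(.01,.009,4)))
    h=loc(TR,86,-29.5); print("scr",fit(scraper,(h[0]/1e3,h[1]/1e3,-90.6),[f],dz=.005,rng=(.01,.01,5)))
    C=cloud(f); off=.0005 if f is F[0] else -.0027
    M=(C[...,2]-off>.038)&(C[...,2]<.06)&(abs(C[...,0]-.611)<.1)&(abs(C[...,1]-.377)<.04); print("brush top",M.sum(),rect(C[M]) if M.sum()>5 else 0)
```

```text
t 75.5 tcp [410.5 379.5 191.3] yaw -0.6 tip 0.0 F [-0.2  0.1  0.2] gap 46.1 grip 0.0
err vs cmd mm [-201.07    1.98  160.3 ]
lid1 (array([576.2, 314.3,  -0. ]), np.float64(316.0))
lid2 (array([ 5.753e+02,  2.257e+02, -2.000e-01]), np.float64(320.8))
lid3 (array([ 5.856e+02,  1.407e+02, -5.000e-01]), np.float64(320.4))
scr (array([670.2, 216.7, -87.3]), np.float64(194.2))
brush top 471 (array([611.8, 377.6]), array([ 31.7, 128.9]), 88.9, array([43.2, 48.9, 52.6]))
lid1 (array([5.744e+02, 3.119e+02, 3.000e-01]), np.float64(372.7))
lid2 (array([5.727e+02, 2.248e+02, 2.000e-01]), np.float64(362.1))
lid3 (array([582.6, 138.8,  -0.7]), np.float64(381.8))
scr (array([670. , 211.6, -87.1]), np.float64(287.7))
brush top 231 (array([611.8, 373. ]), array([ 35.6, 131.6]), 89.0, array([37.1, 45. , 49.3]))
```

All readings match the goal: lid tops are at 13 mm in three bays, the scraper is in the long bay, and the brush top is at 49 mm, so it sits on the bay floor. I'll hand it in.

```bash
python3 -c "
from cell import job
print(job.finish_job())"
```

```text
the job is handed in; nothing more can be done
None
```

I handed the job in after about 75 s of robot time: all three lids lie flat in their own bays, the scraper is on its blade in the long back bay, and the brush stands bristles-down in the end bay; no verdict came back.

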